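# Plate four pastries on the boards cut to their shapes

## Task

Set out the pastries for the display case: put each of the four on the empty gold board cut to its own shape, the doughnut on the round board, the cake slice on the square one, the eclair on the long one and the tart on the oval one. Each must stand flat in the middle of its board and be turned to match it, with an even border of gold all round, and stay so. Leave the white cup and the amber jar standing where they are.

Things in the scene. Friction and masses are not known exactly. Their poses are not given: they have to be found in the camera images.
- doughnut: Ring doughnut, brown with dark glaze: round, 68 mm outer diameter, 30 mm high, with a 14 mm dimple in the middle that is too small for a finger (grip it across the outside, at about mid-height). Mass 40 to 85 g. Origin: centre of its underside; z is up.
- slice: Square layered cake slice with dark top and a pale layer: 52 x 52 mm, 36 mm high, upright sides parallel to its x and y axes. Mass 55 to 115 g. Origin: centre of its underside; z is up.
- eclair: Long eclair, light brown with a dark glazed strip on top: 126 mm long (along its x axis), 40 mm wide (y), 35 mm high, edges rounded by 9 mm. Mass 55 to 115 g. Origin: centre of its underside; z is up.
- tart: Oval tart, light brown with pale almond flakes on top: straight-sided oval with half-round ends, 92 mm long (along its x axis), 56 mm wide (y), flat upright sides, 34 mm high. Mass 55 to 115 g. Origin: centre of its underside; z is up.
- board_round: Flat plain gold card board, 4 mm thick, fixed to the counter (it cannot be moved or lifted), 10 mm larger than its pastry all round: round, 88 mm diameter; for the doughnut. Origin: centre of its underside; z is up.
- board_square: Flat plain gold card board, 4 mm thick, fixed to the counter (it cannot be moved or lifted), 10 mm larger than its pastry all round: square, 72 x 72 mm, sides parallel to its x and y axes; for the cake slice. Origin: centre of its underside; z is up.
- board_long: Flat plain gold card board, 4 mm thick, fixed to the counter (it cannot be moved or lifted), 10 mm larger than its pastry all round: long rectangle, 146 mm (along its x axis) by 60 mm (y); for the eclair. Origin: centre of its underside; z is up.
- board_oval: Flat plain gold card board, 4 mm thick, fixed to the counter (it cannot be moved or lifted), 10 mm larger than its pastry all round: oval with half-round ends and straight sides, 112 mm long (along its x axis) by 76 mm (y); for the tart. Origin: centre of its underside; z is up.
- cup: Bystander: empty white ceramic cup without handle, 68 mm across the rim, 58 mm high, loose, 0.2 kg, standing among the pastries and boards; to be left alone. Origin: centre of its underside; z is up.
- jar: Bystander: amber glass jar with a steel cap, 58 mm diameter, 68 mm high, loose, 0.3 kg, standing among the pastries and boards; to be left alone. Origin: centre of its underside; z is up.
Not all that is in view belongs to the job. Leave any pink look-alike of the slice alone.

How it is judged:
By the outcome, as a careful person would: the job done as asked, in the order asked, and still so for the second after the job is handed in, with the robot touching nothing.
It also fails if it takes over 96 s, if anything falls off the work surface, if the arm or the gripper's body presses on something with over 40 N, if the wrist force passes 120 N, or if a joint passes its speed limit or range.

## Robot

A 6-joint arm with a two-finger parallel gripper is mounted at the origin on the work surface. World frame = base frame: x ahead of the robot, y to its left, z up, the work surface at z = 0. Lengths are in m, angles in degrees, forces in N, time in s.
With the tool pointing down it reaches from about 0.225 to 0.725 m from the base axis. Payload 3.1 kg.
Tool frame: the origin (TCP) lies midway between the tips of the shut fingers; the grasp point (between the pads) lies 19 mm behind it; z points along the fingers, y is the direction in which the jaws open and shut (so a half turn about z gives the same grasp; the last joint's range is limited). The gripper opens to 85 mm and grips with 20 to 120 N. Pads are 22 mm wide; open, the fingers measure 114 mm over their backs; the gripper's body (76 mm by 85 mm) begins 54 mm behind the grasp point. The pads swing forward as they close: fully open they stand 13 mm farther back than shut.
Start: joints at [68.079, 2.75, 5.684, 92.934, 0, 82.678], TCP at [0.132, 0.508, 0.231] pointing down, gripper open.
Joint ranges: [-166.93, 166.93], [-56.73, 111.36], [-69.38, 81.34], [-121.58, 131.49], [-85.45, 84.26], [-180, 180]. Speed limits (degrees/s): [159.86, 159.86, 180, 180, 180, 180].

## Interface

Orientations are given as a 3x3 rotation matrix whose columns are the frame's x, y, z axes.
In Python, from rig import bot gives the robot as it stands.
- The arm moves only by the shell command python3 -m creep 'ROWS'. ROWS is JSON, a list of rows, each an object with "angular": the turn, a rotation vector about the tool's x, y, z in rad, a list of three; "travel": the shift along the tool's x, y, z in mm, a list of three; "fingers": the finger opening in mm, from 0 to 85.4. In form: [{"angular": [rx, ry, rz], "travel": [x, y, z], "fingers": fingers}, ...]. A call has 1 to 20 rows; each row shifts and turns the commanded pose from where the row before left it, along the tool's axes as they then stand; what a row does not reach is not made up. A row lasts 1/12 s, in which the tool goes at most 41.7 mm and 7.16 degrees, less where a joint would pass 70% of its speed; a pose out of reach is approached as far as the arm can. A call with a gripper value outside its range is refused whole. The fingers move at their own pace and stop on an object; the grip force is fixed at half the most. Time passes only in rows, so rows that do not move let the fingers close. It gives the time, the measured TCP pose, the force and the opening at its end, in the units of the state.
- bot.get_obs(): the state, without advancing time (a new reading comes with each control period).
- bot.read_camera(name): name is "scene" or "top" or "wrist"; returns a dict with "pixels" (384x512x3 uint8, blue, green, red), "z_map" (384x512 float32, m along the optical axis (not along the pixel's ray), 0 where there is no reading), "vertical_fov" (degrees; the focal length in pixels is half the picture's height over the tangent of half this angle, whatever the lens; pixels are square), "cx", "cy" (the principal point, pixels), "world_to_cam" (4x4, takes a point from world to camera coordinates); the wrist camera has in their place "mount" (4x4, takes a point from camera to tool coordinates, whose origin is the TCP and whose axes are the flange's). Camera axes: x right, y up, looking along -z (the intrinsics and any distortion apply to the point x, -y, -z); pixel columns grow to the right and rows downward; lengths in m; the calibration is good to about 2 mm. A picture is of the moment at which its call begins: read the wrist's pose just before it.
- bot.close_job(): hands the job in, once; it reports no verdict.
Trained networks look in a picture, given as the dict that the camera call returned (one of the last four; its "shot" number tells which), for a name from the list of things; names that differ only in an ending like _2 or _b are one class to them, and where a whole thing is asked for, a point or a joint stands for the part that bears it (a point fixed in the world has none). Each returns a list of dicts, best first, with "confidence" (0 to 1); they miss things now and then, are a little off and sometimes report something else, mostly with a low value. They report only what shows in the picture. A call takes as long as a camera call. They do not tell look-alikes from the thing itself.
- bot.recognise(picture, name): "bbox" ([centre column, centre row, width, height] in pixels, round what is visible of it).
- bot.outline_of(picture, name): "mask" (384x512 bool, what is visible of it) and "bbox" ([centre column, centre row, width, height] in pixels, round what is visible of it).
- bot.spot_point(picture, name): "centre" ([row, column] in pixels: a listed point, or the origin of a listed thing).
The state is a dict: "clock": time; "joint_positions": joint angles; "qvel": joint speeds; "effort": joint torques, N m; "position": TCP position; "orientation": TCP orientation; "ft_force": force on the tool from outside, world axes, zero at the start; "ft_torque": the same for the moment, N m; "width": finger opening in m.
Only numpy, scipy, OpenCV 4.12 (cv2) and the standard library are available. Lean on these libraries where they do the work, as an engineer would, in place of code of your own. Each camera call takes 0.05 s, during which the arm holds its last target.

## Working session

There is one attempt and no reset: what is moved stays moved. The work goes in short steps, Python scripts to look and compute and a shell command to move; the robot and the scene stay as the last step left them, time stands still between calls to the robot, and variables do not carry over. Pictures are saved under pics/ and viewed, and the job is handed in when it is done.

```bash
ls; mkdir -p pics; cat > h.py <<'E'
import numpy as np, cv2
from rig import bot
def save(p,n): cv2.imwrite('pics/'+n+'.png',p['pixels'])
E
python3 - <<'E'
from h import *
print(bot.get_obs())
for n in ['scene','top']:
    p=bot.read_camera(n); save(p,n+'0')
    print({k:(v if not hasattr(v,'shape') or v.size<20 else v.shape) for k,v in p.items()})
E
```

```text
pics
{'clock': 0.0, 'joint_positions': array([ 6.80774717e+01,  2.79434569e+00,  5.58939611e+00,  9.29322532e+01,
       -1.84203869e-03,  8.26767744e+01]), 'qvel': array([-0.04249386, -0.13271135, -0.05727429,  0.02335071, -0.01496752,
       -0.01830405]), 'effort': array([ 1.84588323e-03, -3.38779664e+01,  3.20017648e+01,  2.02365458e-02,
        9.42965880e-05,  4.88435532e-06]), 'position': array([0.13212759, 0.50746467, 0.23008456]), 'orientation': array([[-9.67712130e-01,  2.52056515e-01, -8.64219204e-04],
       [ 2.52057849e-01,  9.67709591e-01, -2.23348332e-03],
       [ 2.73349189e-04, -2.37920214e-03, -9.99997132e-01]]), 'ft_force': array([-0.18308368,  0.39516561, -0.62046685]), 'ft_torque': array([-0.02119009, -0.04309739,  0.00304283]), 'width': 0.08534479040611236}
{'pixels': (384, 512, 3), 'z_map': (384, 512), 'vertical_fov': 49.13908585266883, 'cx': 249.39802717797932, 'cy': 192.16528264063024, 'world_to_cam': array([[ 0.66311027,  0.74851105,  0.00399663, -0.39771761],
       [-0.58129123,  0.51159073,  0.63275226,  0.22692858],
       [ 0.47157742, -0.42190773,  0.77434398, -1.70775492],
       [ 0.        ,  0.        ,  0.        ,  1.        ]]), 'shot': 1}
{'pixels': (384, 512, 3), 'z_map': (384, 512), 'vertical_fov': 47.605169483528144, 'cx': 259.90293146610213, 'cy': 201.23930455853966, 'world_to_cam': array([[ 0.00717416, -0.99982132, -0.01748871,  0.07949222],
       [ 0.98568224,  0.00412422,  0.16856309, -0.48665704],
       [-0.16846085, -0.01844761,  0.98553571, -1.08249538],
       [ 0.        ,  0.        ,  0.        ,  1.        ]]), 'shot': 2}
```

View pics/scene0.png

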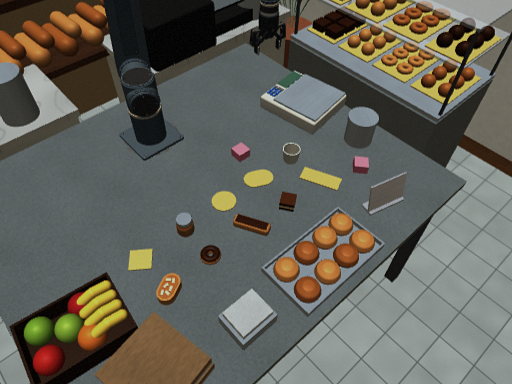

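View pics/top0.png

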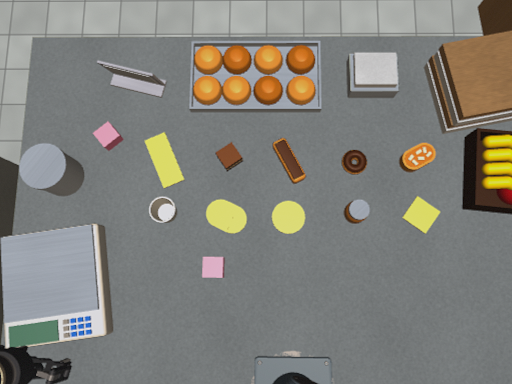

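The top view shows all four boards (long 164,160; oval 226,216; round 289,217; square 421,214), the pastries (slice 229,155; eclair 289,160; doughnut 355,161; tart 419,156), the cup at 162,210 and the jar at 358,210. The two pink blocks are decoys.

```bash
cat >> h.py <<'E'
def cam_pose(p, obs=None):
    if 'mount' in p:
        T=np.eye(4); T[:3,:3]=obs['orientation']; T[:3,3]=obs['position']
        return T@p['mount']
    return np.linalg.inv(p['world_to_cam'])
def focal(p): return 192/np.tan(np.radians(p['vertical_fov']/2))
def cloud(p,C):
    f=focal(p); v,u=np.mgrid[0:384,0:512]; d=p['z_map']
    P=np.stack([(u-p['cx'])/f*d,-(v-p['cy'])/f*d,-d],-1)
    return P@C[:3,:3].T+C[:3,3]
def toplane(p,C,uv,z):
    f=focal(p); uv=np.asarray(uv,float)
    r=np.stack([(uv[...,0]-p['cx'])/f,-(uv[...,1]-p['cy'])/f,-np.ones(uv.shape[:-1])],-1)@C[:3,:3].T
    return C[:3,3]+r*((z-C[2,3])/r[...,2])[...,None]
def rect(xy):
    (c,s,a)=cv2.minAreaRect((np.asarray(xy)[:,:2]*1000).astype(np.float32))
    if s[0]<s[1]: s=(s[1],s[0]); a+=90
    a=(a+90)%180-90
    return np.round(c,1),np.round(s,1),round(a,1)
H=dict(doughnut=.030,slice=.036,eclair=.035,tart=.034,board_round=.004,board_square=.004,board_long=.004,board_oval=.004,cup=.058,jar=.068)
E
python3 - <<'E'
from h import *
p=bot.read_camera('top'); C=cam_pose(p); P=cloud(p,C)
print('table z',np.median(P[100:140,100:150,2]),np.median(P[240:300,300:400,2]))
for n in H:
    for m in bot.outline_of(p,n)[:2]:
        if m['confidence']<.3: continue
        M=m['mask']; v,u=np.nonzero(M)
        Q=P[M]; Q=Q[np.isfinite(Q[:,2])]
        if H[n]>.01:
            top=Q[:,2]>H[n]-.012
            Q2=Q[top]
        else: Q2=toplane(p,C,np.stack([u,v],-1),.004)
        print(n,round(m['confidence'],2),np.round(m['bbox']),rect(Q2),'zmax',np.round(np.percentile(Q[:,2],[5,50,95]),4))
E
```

```text
table z -1.2232202192818953e-05 -0.00027298572595235715
doughnut 0.68 [355. 162.  26.  20.] (array([453. , -74.4]), array([409.3,  62.9]), -32.3) zmax [0.015  0.0262 0.0311]
doughnut 0.56 [161. 212.  29.  26.] (array([376.7, 219.3]), array([348.2,  63. ]), 52.9) zmax [0.002  0.0194 0.0586]
slice 0.96 [108. 138.  32.  31.] (array([482.5, 299.9]), array([601.9,  55.3]), 46.8) zmax [0.0052 0.0348 0.0388]
slice 0.88 [231. 158.  26.  25.] (array([473.2, 107. ]), array([359.7,  58.8]), 23.7) zmax [0.008  0.0352 0.0392]
eclair 0.88 [288. 160.  35.  52.] (array([477.7,  12.6]), array([364.6,  87.2]), -1.7) zmax [0.0162 0.033  0.0375]
tart 0.93 [417. 157.  34.  29.] (array([ 478.7, -146.2]), array([549.1,  58.5]), -54.9) zmax [0.014  0.032  0.0361]
board_round 0.57 [288. 216.  37.  29.] (array([450.3,   8.8]), array([86.3, 85.2]), 45.1) zmax [-0.0002  0.0037  0.0075]
board_square 0.85 [420. 213.  36.  36.] (array([ 458.7, -340.5]), array([73.1, 72.8]), 54.1) zmax [0.0001 0.0037 0.0071]
board_oval 0.89 [225. 216.  44.  34.] (array([451.7, 174.7]), array([110.5,  78.4]), 59.2) zmax [-0.0004  0.0032  0.0071]
cup 0.73 [161. 211.  25.  26.] (array([375.8, 220. ]), array([348.2,  65.3]), 52.9) zmax [0.002  0.0204 0.0588]
jar 0.93 [356. 212.  23.  26.] (array([378.4, -69.6]), array([304.9,  49.5]), -48.9) zmax [0.0265 0.0666 0.0708]
```

```bash
python3 - <<'E'
from h import *
p=bot.read_camera('top'); C=cam_pose(p); P=cloud(p,C); ok=p['z_map']>0
hsv=cv2.cvtColor(p['pixels'],cv2.COLOR_BGR2HSV)
print('hsv board',hsv[160,164],hsv[217,289])
g=cv2.inRange(hsv,(24,90,90),(36,255,255))
n,l,s,c=cv2.connectedComponentsWithStats(g)
for i in range(1,n):
    if s[i,4]>300 and s[i,1]>100:
        v,u=np.nonzero(l==i); print('gold',c[i].round(),rect(toplane(p,C,np.stack([u,v],-1),.004)), s[i,4])
h=((P[...,2]>.02)&ok&(P[...,2]<.09)).astype(np.uint8)
n,l,s,c=cv2.connectedComponentsWithStats(h)
for i in range(1,n):
    if 80<s[i,4]<3000:
        Q=P[l==i]; zt=np.percentile(Q[:,2],90); T=Q[Q[:,2]>zt-.009]
        print(c[i].round(),'top',rect(T),'all',rect(Q),'zt',zt.round(4))
E
```

```text
hsv board [ 30 136 220] [ 30 119 220]
gold [164. 160.] (array([607.4, 346.3]), array([146.7,  60.8]), 24.0) 1158
gold [421. 214.] (array([ 459.5, -342.3]), array([72.9, 72.6]), -36.1) 757
gold [226. 216.] (array([453.4, 173.5]), array([111.6,  76. ]), 65.7) 1008
gold [288. 217.] (array([450.9,   8.1]), array([85.6, 84.9]), 0.1) 844
[267.  59.] top (array([888.6,  65.3]), array([64.7, 63.3]), -45.8) all (array([886. ,  65.3]), array([78.4, 74.1]), 59.8) zt 0.0505
[453. 100.] top (array([ 755.6, -428.5]), array([245.9, 117.8]), 46.1) all (array([ 747.6, -441.2]), array([270.4, 140.1]), 52.1) zt 0.0857
[372.  74.] top (array([ 839. , -220.2]), array([111.3,  92.9]), -90.0) all (array([ 837.7, -219.8]), array([130.7, 110.3]), -89.7) zt 0.0718
[135.  76.] top (array([820.4, 429.7]), array([147.9,  10.2]), 78.8) all (array([827. , 429.8]), array([152.2,  20.8]), 77.8) zt 0.0846
[267.  90.] top (array([797.5,  63.1]), array([64.8, 63.1]), 43.8) all (array([795.7,  64. ]), array([79.6, 74.2]), -89.1) zt 0.0503
[300.  90.] top (array([798.7, -24.2]), array([63.5, 63.4]), 21.1) all (array([797
[... 831 characters left out ...]
([64.6, 62.1]), -60.0) zt 0.0303
[ 68. 179.] top (array([545.7, 587. ]), array([104.9,  41.1]), -23.7) all (array([546.3, 590.8]), array([108.2,  48.9]), -25.9) zt 0.0829
[160. 209.] top (array([461.6, 332.6]), array([65.5, 64.7]), 2.8) all (array([461.6, 332.6]), array([65.5, 64.7]), 2.8) zt 0.0588
[356. 211.] top (array([ 462.2, -165. ]), array([49.1, 49.1]), -1.7) all (array([ 460.8, -163.2]), array([53.5, 53.4]), -7.2) zt 0.0697
[212. 267.] top (array([317.6, 203. ]), array([52.2, 50.3]), -89.6) all (array([317.6, 203. ]), array([52.2, 50.3]), -89.6) zt 0.0384
[286. 378.] top (array([55.3, 25.9]), array([23.7,  2.4]), -64.9) all (array([53.7, 11. ]), array([77.9, 15.4]), -77.3) zt 0.0762
```

```bash
R='{"angular":[0,0,0],"travel":[-29.6,-25.5,1],"fingers":85}'; echo skip; python3 -m creep '[{"angular":[0,0,0],"travel":[-29.6,-25.5,1],"fingers":85},{"angular":[0,0,0],"travel":[-29.6,-25.5,1],"fingers":85},{"angular":[0,0,0],"travel":[-29.6,-25.5,1],"fingers":85},{"angular":[0,0,0],"travel":[-29.6,-25.5,1],"fingers":85},{"angular":[0,0,0],"travel":[-29.6,-25.5,1],"fingers":85},{"angular":[0,0,0],"travel":[-29.6,-25.5,1],"fingers":85},{"angular":[0,0,0],"travel":[-29.6,-25.5,1],"fingers":85},{"angular":[0,0,0],"travel":[-29.6,-25.5,1],"fingers":85},{"angular":[0,0,0],"travel":[-29.6,-25.5,1],"fingers":85},{"angular":[0,0,0],"travel":[-29.6,-25.5,1],"fingers":85},{"angular":[0,0,0],"travel":[-29.6,-25.5,1],"fingers":85},{"angular":[0,0,0],"travel":[-29.6,-25.5,1],"fingers":85},{"angular":[0,0,0],"travel":[-29.6,-25.5,1],"fingers":85},{"angular":[0,0,0],"travel":[-29.6,-25.5,1],"fingers":85},{"angular":[0,0,0],"travel":[-29.6,-25.5,1],"fingers":85},{"angular":[0,0,0],"travel":[-29.6,-25.5,1],"fingers":85},{"angular":[0,0,0],"travel":[-29.6,-25.5,1],"fingers":85},{"angular":[0,0,0],"travel":[-29.6,-25.5,1],"fingers":85},{"angular":[0,0,0],"travel":[-29.6,-25.5,1],"fingers":85},{"angular":[0,0,0],"travel":[0,0,0],"fingers":85}]'
```

```text
skip
clock: 2.37
position: [0.5571, -0.1085, 0.2093]
orientation: [[-0.966, 0.258, -0.001], [0.258, 0.966, -0.002], [0.0, -0.003, -1.0]]
ft_force: [0.5, 1.0, -0.7]
width: 0.085
```

```bash
cat >> h.py <<'E'
def look(name='w'):
    o=bot.get_obs(); p=bot.read_camera('wrist'); save(p,name)
    C=cam_pose(p,o); return o,p,C,cloud(p,C)
def blobs(p,P,mn=600):
    ok=p['z_map']>0
    hsv=cv2.cvtColor(p['pixels'],cv2.COLOR_BGR2HSV)
    C=None
    out=[]
    h=((P[...,2]>.012)&ok&(P[...,2]<.09)).astype(np.uint8)
    n,l,s,c=cv2.connectedComponentsWithStats(h)
    for i in range(1,n):
        if s[i,4]>mn:
            Q=P[l==i]; zt=np.percentile(Q[:,2],90); T=Q[Q[:,2]>zt-.009]
            out.append((c[i].round(),'top',rect(T),'all',rect(Q),'zt',zt.round(4)))
    return out
def gold(p,C,mn=600):
    hsv=cv2.cvtColor(p['pixels'],cv2.COLOR_BGR2HSV)
    g=cv2.inRange(hsv,(24,80,80),(36,255,255))
    n,l,s,c=cv2.connectedComponentsWithStats(g)
    out=[]
    for i in range(1,n):
        if s[i,4]>mn:
            v,u=np.nonzero(l==i); out.append((c[i].round(),s[i].tolist(),rect(toplane(p,C,np.stack([u,v],-1),.004))))
    return out
def go(o,x,y,z=None):
    d=np.array([x,y,(o['position'][2]*1000 if z is None else z)])-o['position']*1000
    return (o['orientation'].T@d).round(1)
def yaw(o):
    y=o['orientation'][:,1]; return round(np.degrees(np.arctan2(y[1],y[0])),2)
E
python3 - <<'E'
from h import *
o,p,C,P=look('w1')
print(o['position'],yaw(o),p['mount'])
for b in blobs(p,P): print(b)
for b in gold(p,C): print(b)
E
```

```text
[ 0.55712387 -0.1085447   0.20925145] 75.06 [[ 7.68933010e-04  9.49279392e-01  3.14432894e-01  8.18898552e-02]
 [ 9.99999490e-01 -5.24158120e-04 -8.63014407e-04  2.44684550e-05]
 [-6.54429237e-04  3.14433397e-01 -9.49279311e-01 -1.42245214e-01]
 [ 0.00000000e+00  0.00000000e+00  0.00000000e+00  1.00000000e+00]]
(array([178.,  98.]), 'top', (array([ 461. , -165.1]), array([50.7, 50.4]), -87.2), 'all', (array([ 462.1, -163.1]), array([54. , 53.9]), 23.0), 'zt', np.float64(0.0683))
(array([494., 153.]), 'top', (array([610.9, 167.7]), array([55.1, 49.9]), 34.5), 'all', (array([610. , 168.8]), array([55.1, 52.9]), 34.8), 'zt', np.float64(0.0363))
(array([360., 176.]), 'top', (array([598.5,   8. ]), array([123.6,  39.4]), 28.2), 'all', (array([598.2,   8. ]), array([124.3,  40.1]), 28.2), 'zt', np.float64(0.0352))
(array([221., 209.]), 'top', (array([ 596.8, -166.5]), array([62.7, 61.9]), 79.6), 'all', (array([ 596. , -166.1]), array([66. , 64.4]), 74.3), 'zt', np.float64(0.0288))
(array([ 99., 250.]), 'top', (array([ 609.5, -333.9]), array([92.8, 55.9]), -60.7), 'all', (array([ 609.4, -33
[... 512 characters left out ...]
.7]), array([57.7, 23.2]), -28.9), 'zt', np.float64(0.0445))
(array([230., 336.]), 'top', (array([ 783.5, -218.4]), array([129.2,  14.2]), 84.7), 'all', (array([ 784.9, -215.1]), array([132.6,  32.8]), 75.9), 'zt', np.float64(0.0384))
(array([ 97., 373.]), 'top', (array([ 771.3, -398.1]), array([33.9,  6.5]), 12.1), 'all', (array([ 781.4, -395.4]), array([58.8,  7.5]), 14.2), 'zt', np.float64(0.0655))
(array([337.,  43.]), [297, 0, 82, 88, 5659], (array([450.5,   9.7]), array([87.4, 85.2]), 75.1))
(array([479.,  20.]), [440, 0, 72, 45, 2793], (array([466.7, 156.1]), array([84.8, 41.2]), 75.1))
(array([ 48., 134.]), [14, 95, 71, 78, 3772], (array([ 458. , -339.8]), array([73.4, 72.7]), 54.0))
```

View pics/w1.png

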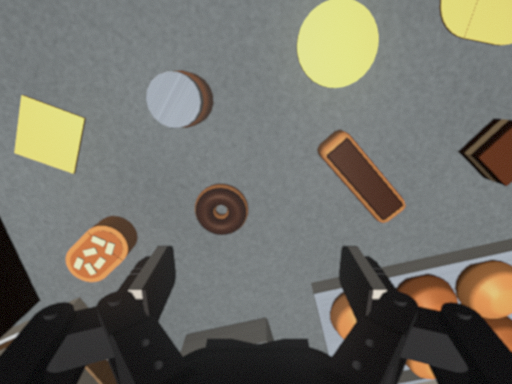

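The wrist view shows the doughnut at (221,209) and clear of its neighbours; the wrist and top cameras agree to within 2 mm.

```bash
python3 - <<'E'
from h import *
o=bot.get_obs(); print(go(o,597.6,-166.7,60), o['joint_positions'].round(1))
E
```

```text
[-56.9 -48.2 149.9] [-17.5   8.7   9.7  91.1  -0.   -2.7]
```

```bash
python3 -m creep '[{"angular":[0,0,0],"travel":[-19,-16,20],"fingers":85},{"angular":[0,0,0],"travel":[-19,-16,20],"fingers":85},{"angular":[0,0,0],"travel":[-19,-16.2,20],"fingers":85},{"angular":[0,0,0],"travel":[0,0,30],"fingers":85},{"angular":[0,0,0],"travel":[0,0,30],"fingers":85},{"angular":[0,0,0],"travel":[0,0,30],"fingers":85},{"angular":[0,0,0],"travel":[0,0,0],"fingers":85},{"angular":[0,0,0],"travel":[0,0,0],"fingers":85}]'
python3 - <<'E'
from h import *
o,p,C,P=look('w2')
print(go(o,597.6,-166.7,-4),o['position'])
for b in blobs(p,P)[:5]: print(b)
E
```

```text
clock: 3.08
position: [0.5951, -0.1619, 0.0604]
orientation: [[-0.968, 0.251, -0.005], [0.251, 0.968, 0.002], [0.006, 0.001, -1.0]]
ft_force: [-0.2, -0.3, -0.3]
width: 0.0847
[-4.  -4.1 64.4] [ 0.59513091 -0.16189111  0.06039669]
(array([185.,  26.]), 'top', (array([ 478.4, -168.9]), array([47.5, 16.9]), 77.5), 'all', (array([ 477.9, -164. ]), array([53.6, 24.9]), 89.3), 'zt', np.float64(0.0682))
(array([482., 135.]), 'top', (array([585.2, -16.8]), array([91.7, 34.4]), 2.8), 'all', (array([598.1, -11.6]), array([117.5,  35.9]), 8.6), 'zt', np.float64(0.0349))
(array([251., 221.]), 'top', (array([ 596.8, -166.2]), array([63.3, 62.3]), 43.2), 'all', (array([ 595.8, -165.9]), array([66.4, 63.5]), 50.9), 'zt', np.float64(0.0288))
(array([ 43., 282.]), 'top', (array([ 604.3, -333.4]), array([90.2, 54.4]), -76.7), 'all', (array([ 604.3, -333.4]), array([90.2, 54.4]), -76.7), 'zt', np.float64(0.0337))
(array([162., 265.]), 'top', (array([ 581.2, -203.7]), array([22.5, 14.2]), 22.6), 'all', (array([ 581.2, -203.7]), array([22.5, 14.2]), 22.6), 'zt', np.float64(0.0887))
```

View pics/w2.png

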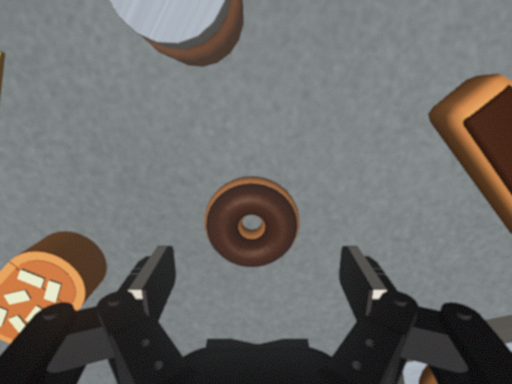

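```bash
python3 -m creep '[{"angular":[0,0,0],"travel":[-3,-4,15],"fingers":85},{"angular":[0,0,0],"travel":[0,0,15],"fingers":85},{"angular":[0,0,0],"travel":[0,0,12],"fingers":85},{"angular":[0,0,0],"travel":[0,0,8],"fingers":85},{"angular":[0,0,0],"travel":[0,0,5],"fingers":85},{"angular":[0,0,0],"travel":[0,0,0],"fingers":85},{"angular":[0,0,0],"travel":[0,0,0],"fingers":85}]'
python3 - <<'E'
from h import *
o,p,C,P=look('w3')
print(go(o,597.6,-166.7,-4),o['position'])
E
```

```text
clock: 3.72
position: [0.5996, -0.1682, 0.0079]
orientation: [[-0.968, 0.252, 0.001], [0.252, 0.968, -0.0], [-0.001, -0.0, -1.0]]
ft_force: [-0.9, 0.5, -0.5]
width: 0.0849
[ 2.4  0.9 11.9] [ 0.59964107 -0.16819177  0.00790356]
```

View pics/w3.png

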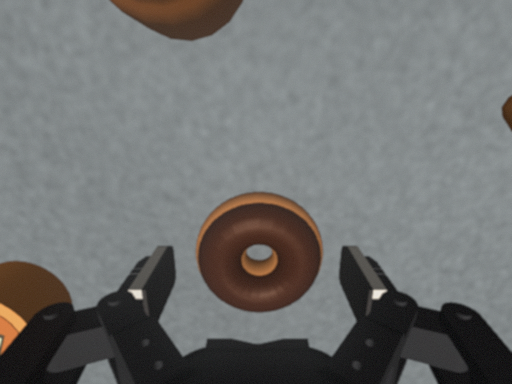

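```bash
python3 -m creep '[{"angular":[0,0,0],"travel":[2,0,6],"fingers":85},{"angular":[0,0,0],"travel":[0,0,4],"fingers":85},{"angular":[0,0,0],"travel":[0,0,0],"fingers":85},{"angular":[0,0,0],"travel":[0,0,0],"fingers":85}]'
python3 - <<'E'
from h import *
for i in range(3):
  o=bot.get_obs(); print(go(o,597.6,-166.7,-4),o['position'],o['ft_force']); bot.read_camera('wrist')
E
```

```text
clock: 4.1
position: [0.5969, -0.1675, -0.0033]
orientation: [[-0.968, 0.252, -0.001], [0.252, 0.968, 0.0], [0.001, 0.0, -1.0]]
ft_force: [-0.4, -0.3, 0.0]
width: 0.0851
[-0.5  1.   0.7] [ 0.5968989  -0.16751849 -0.00326841] [-0.36769616 -0.31393387  0.04096912]
[-0.2  1.   1. ] [ 0.5971747  -0.16761439 -0.00296209] [1.440798   0.80789449 0.22842977]
[0.  1.  1.2] [ 0.59734448 -0.16769288 -0.00275384] [ 0.2570456  -0.69400524 -0.34137248]
```

```bash
python3 -m creep '[{"angular":[0,0,0],"travel":[0,0,0],"fingers":60},{"angular":[0,0,0],"travel":[0,0,0],"fingers":60},{"angular":[0,0,0],"travel":[0,0,0],"fingers":50},{"angular":[0,0,0],"travel":[0,0,0],"fingers":50},{"angular":[0,0,0],"travel":[0,0,0],"fingers":50},{"angular":[0,0,0],"travel":[0,0,0],"fingers":50}]'
python3 - <<'E'
from h import *
o,p,C,P=look('w4')
print(o['position'],o['width'],yaw(o))
E
```

```text
clock: 4.75
position: [0.5983, -0.168, -0.0016]
orientation: [[-0.968, 0.252, 0.002], [0.252, 0.968, -0.001], [-0.002, -0.0, -1.0]]
ft_force: [-0.6, 0.3, 5.5]
width: 0.066
[ 0.59830932 -0.16802232 -0.00162728] 0.06596577816536127 75.4
```

View pics/w4.png

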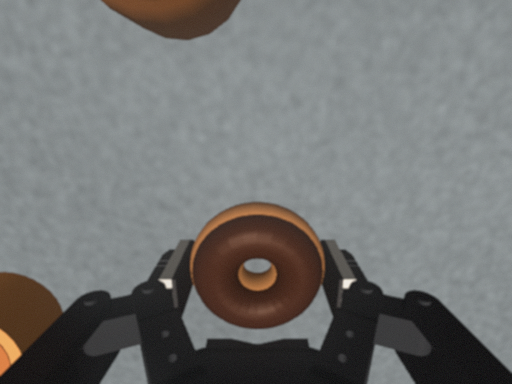

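```bash
python3 -m creep '[{"angular":[0,0,0],"travel":[0,0,-10],"fingers":50},{"angular":[0,0,0],"travel":[0,0,-25],"fingers":50},{"angular":[0,0,0],"travel":[0,0,-30],"fingers":50},{"angular":[0,0,0],"travel":[0,0,-30],"fingers":50},{"angular":[0,0,0],"travel":[0,0,0],"fingers":50},{"angular":[0,0,0],"travel":[0,0,0],"fingers":50}]'
python3 - <<'E'
from h import *
o,p,C,P=look('w5')
print(o['position'],o['width'],yaw(o),go(o,450.7,8.3,90),o['ft_force'])
for b in gold(p,C): print(b)
E
```

```text
clock: 5.3
position: [0.5989, -0.1683, 0.095]
orientation: [[-0.968, 0.252, 0.004], [0.252, 0.968, -0.002], [-0.005, -0.001, -1.0]]
ft_force: [0.8, -0.5, -0.7]
width: 0.0661
[ 0.59892697 -0.16830188  0.09504728] 0.06609786269146342 75.4 [188.  133.5   4.1] [ 0.75534505 -0.50971565 -0.68369673]
(array([19., 85.]), [0, 32, 45, 109, 3809], (array([ 470.2, -323.6]), array([72.3, 31.8]), -35.9))
```

View pics/w5.png

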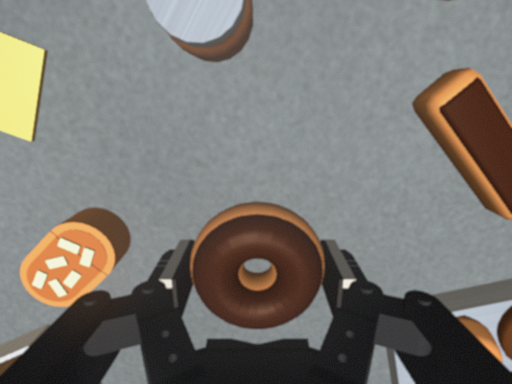

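```bash
python3 -m creep '[{"angular":[0,0,0],"travel":[25,18,0],"fingers":50},{"angular":[0,0,0],"travel":[29,20,0],"fingers":50},{"angular":[0,0,0],"travel":[29,21,0],"fingers":50},{"angular":[0,0,0],"travel":[29,21,0],"fingers":50},{"angular":[0,0,0],"travel":[29,21,0],"fingers":50},{"angular":[0,0,0],"travel":[25,18,0],"fingers":50},{"angular":[0,0,0],"travel":[0,0,0],"fingers":50},{"angular":[0,0,0],"travel":[0,0,0],"fingers":50}]'
python3 - <<'E'
from h import *
o,p,C,P=look('w6')
print(o['position'],o['width'],yaw(o),go(o,450.7,8.3,90),o['ft_force'])
for b in gold(p,C): print(b)
# held object in tool frame
z=p['z_map'];Pt=(P-o['position'])@o['orientation']
m=(z>0)&(np.abs(Pt[...,1])<.036)&(np.abs(Pt[...,0])<.06)&(Pt[...,2]>-.03)&(Pt[...,2]<.02)
hsv=cv2.cvtColor(p['pixels'],cv2.COLOR_BGR2HSV)
m&=(hsv[...,1]>70)
n,l,s,c=cv2.connectedComponentsWithStats(m.astype(np.uint8)); i=1+np.argmax(s[1:,4]); Q=Pt[l==i]
print(s[i],rect(Q),np.percentile(Q[:,2],[5,95]),[np.percentile(Q[:,k],[0.5,99.5]).round(4) for k in (0,1)])
E
```

```text
clock: 6.02
position: [0.4639, -0.0093, 0.0898]
orientation: [[-0.968, 0.25, -0.005], [0.25, 0.968, 0.001], [0.005, -0.001, -1.0]]
ft_force: [1.2, -0.2, 0.2]
width: 0.0662
[ 0.46393911 -0.0092949   0.08978141] 0.06619320855653045 75.54 [17.2 13.7 -0.1] [ 1.21239604 -0.15542651  0.22305763]
(array([466., 125.]), [410, 71, 102, 108, 9265], (array([451.2, 158.3]), array([91.2, 76.6]), 0.8))
(array([276., 169.]), [222, 123, 107, 96, 7640], (array([444.1,  12.7]), array([87.3, 75.3]), 64.8))
[ 189  202  137  127 6511] (array([3.2, 1.1]), array([65.1, 61.3]), -51.8) [-0.02978601 -0.01653439] [array([-0.0255,  0.0335]), array([-0.0329,  0.0329])]
```

View pics/w6.png

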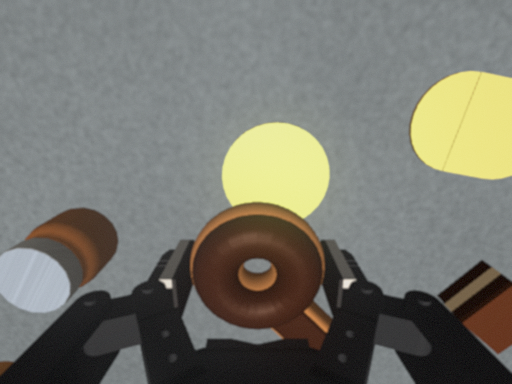

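```bash
cat >> h.py <<'E'
from scipy.optimize import least_squares
def circ(xy,r=None):
    c0=xy.mean(0)
    if r is None:
        s=least_squares(lambda q:np.hypot(*(xy-q[:2]).T)-q[2],[*c0,20],loss='soft_l1'); return s.x.round(1)
    s=least_squares(lambda q:np.hypot(*(xy-q[:2]).T)-r,c0,loss='soft_l1',f_scale=.5); return s.x.round(1)
def held(o,p,P,sat=70):
    z=p['z_map'];Pt=(P-o['position'])@o['orientation']
    m=(z>0)&(np.abs(Pt[...,1])<.07)&(np.abs(Pt[...,0])<.08)&(Pt[...,2]>-.045)&(Pt[...,2]<.02)
    hsv=cv2.cvtColor(p['pixels'],cv2.COLOR_BGR2HSV)
    m&=(hsv[...,1]>sat)
    n,l,s,c=cv2.connectedComponentsWithStats(m.astype(np.uint8)); i=1+np.argmax(s[1:,4]); return Pt[l==i]*1000
E
python3 - <<'E'
from h import *
o,p,C,P=look('w7')
Q=held(o,p,P); t=Q[:,2].min(); zt=np.percentile(Q[:,2],2)
for d in (1.5,3): 
    T=Q[Q[:,2]<zt+d]; print('doughnut tool',zt,circ(T[:,:2]),len(T), rect(T/1000))
hsv=cv2.cvtColor(p['pixels'],cv2.COLOR_BGR2HSV)
g=cv2.inRange(hsv,(24,80,80),(36,255,255)); n,l,s,c=cv2.connectedComponentsWithStats(g)
for i in range(1,n):
    if s[i,4]>3000 and s[i,0]+s[i,2]<400:
        k=max(cv2.findContours((l==i).astype(np.uint8),0,1)[0],key=len)[:,0]
        k=k[k[:,1]<195]
        W=toplane(p,C,k,.004)[:,:2]*1000
        b=circ(W,44); print('board',b,circ(W),o['position'],yaw(o),go(o,b[0],b[1],90))
E
```

```text
doughnut tool -31.04289140148804 [ 0.5 -0.1 20.7] 4218 (array([0.6, 0.2]), array([51.3, 51.1]), 36.9)
doughnut tool -31.04289140148804 [ 1.5 -0.  21.1] 6991 (array([ 0.8, -0.1]), array([56.4, 54.7]), 90.0)
board [450.3   9.8] [449.6  10.   43.3] [ 0.46533356 -0.0102465   0.09043495] 75.46 [19.6 15.6  0.5]
```

```bash
python3 -m creep '[{"angular":[0,0,0],"travel":[9,7.5,0],"fingers":50},{"angular":[0,0,0],"travel":[9.5,7.5,10],"fingers":50},{"angular":[0,0,0],"travel":[0,0,20],"fingers":50},{"angular":[0,0,0],"travel":[0,0,20],"fingers":50},{"angular":[0,0,0],"travel":[0,0,15],"fingers":50},{"angular":[0,0,0],"travel":[0,0,10],"fingers":50},{"angular":[0,0,0],"travel":[0,0,0],"fingers":50},{"angular":[0,0,0],"travel":[0,0,0],"fingers":50},{"angular":[0,0,0],"travel":[0,0,0],"fingers":50}]'
cat >> h.py <<'E'
def meancheck(x,y,z,n=4):
    L=[]
    for i in range(n):
        o=bot.get_obs(); L.append(o['position']*1000); bot.read_camera('top')
    o['position']=np.mean(L,0)/1000
    print('mean',o['position'].round(4),'yaw',yaw(o),'go',go(o,x,y,z),'F',o['ft_force'].round(1),'w',round(o['width']*1000,1))
    return o
E
python3 - <<'E'
from h import *
meancheck(450.4,9.4,3.5)
E
```

```text
clock: 6.87
position: [0.4536, 0.0082, 0.0183]
orientation: [[-0.968, 0.252, 0.001], [0.252, 0.968, -0.0], [-0.001, 0.0, -1.0]]
ft_force: [-0.4, -0.6, -0.7]
width: 0.0654
mean [0.4538 0.0082 0.0186] yaw 75.39 go [ 3.7  0.2 15. ] F [ 0.6  0.1 -0.6] w 66.1
```

```bash
python3 -m creep '[{"angular":[0,0,0],"travel":[3,0,4],"fingers":50},{"angular":[0,0,0],"travel":[0,0,5],"fingers":50},{"angular":[0,0,0],"travel":[0,0,3],"fingers":50},{"angular":[0,0,0],"travel":[0,0,0],"fingers":50},{"angular":[0,0,0],"travel":[0,0,0],"fingers":50},{"angular":[0,0,0],"travel":[0,0,0],"fingers":50}]'
python3 - <<'E'
from h import *
meancheck(450.4,9.4,3.5)
E
```

```text
clock: 7.57
position: [0.4496, 0.0092, 0.0052]
orientation: [[-0.968, 0.252, -0.0], [0.252, 0.968, 0.0], [0.0, -0.0, -1.0]]
ft_force: [-0.8, -0.7, -0.1]
width: 0.066
mean [0.4498 0.0092 0.0054] yaw 75.4 go [-0.5  0.3  1.9] F [-0.8 -0.1 -0.1] w 66.0
```

```bash
python3 -m creep '[{"angular":[0,0,0],"travel":[-1.2,0.2,1],"fingers":50},{"angular":[0,0,0],"travel":[0,0,1],"fingers":50},{"angular":[0,0,0],"travel":[0,0,0],"fingers":50},{"angular":[0,0,0],"travel":[0,0,0],"fingers":50},{"angular":[0,0,0],"travel":[0,0,0],"fingers":75},{"angular":[0,0,0],"travel":[0,0,0],"fingers":85},{"angular":[0,0,0],"travel":[0,0,0],"fingers":85},{"angular":[0,0,0],"travel":[0,0,-10],"fingers":85},{"angular":[0,0,0],"travel":[0,0,-20],"fingers":85},{"angular":[0,0,0],"travel":[0,0,-30],"fingers":85},{"angular":[0,0,0],"travel":[0,0,-30],"fingers":85},{"angular":[0,0,0],"travel":[-10,0,-35],"fingers":85},{"angular":[0,0,0],"travel":[-20,30,-10],"fingers":85},{"angular":[0,0,0],"travel":[-20,30,0],"fingers":85},{"angular":[0,0,0],"travel":[0,0,0],"fingers":85},{"angular":[0,0,0],"travel":[0,0,0],"fingers":85},{"angular":[0,0,0],"travel":[0,0,0],"fingers":85}]'
python3 - <<'E'
from h import *
o,p,C,P=look('w8'); print(o['position'],o['joint_positions'].round())
for b in blobs(p,P): print(b)
for b in gold(p,C): print(b)
E
```

```text
clock: 9.18
position: [0.5139, 0.0546, 0.1383]
orientation: [[-0.968, 0.252, -0.001], [0.252, 0.968, -0.0], [0.001, -0.001, -1.0]]
ft_force: [-0.4, 0.9, -0.1]
width: 0.085
[0.51386822 0.05456705 0.13829078] [-1.  2. -6. 82. -0. 13.]
(array([190., 132.]), 'top', (array([450.6,  10. ]), array([63.3, 62.7]), 25.0), 'all', (array([450.2,   9.5]), array([66.4, 65.6]), 75.6), 'zt', np.float64(0.0329))
(array([ 23., 193.]), 'top', (array([ 469.1, -146.8]), array([43., 13.]), -21.7), 'all', (array([ 461.9, -150.7]), array([57.3, 31.6]), -3.0), 'zt', np.float64(0.0628))
(array([394., 248.]), 'top', (array([609.1, 169.3]), array([54.7, 50.1]), 34.7), 'all', (array([609.1, 169.3]), array([54.6, 50.4]), 35.1), 'zt', np.float64(0.0362))
(array([233., 271.]), 'top', (array([598. ,   9.2]), array([123.7,  38.4]), 28.4), 'all', (array([597.9,   9.2]), array([124. ,  38.7]), 28.3), 'zt', np.float64(0.0348))
(array([416., 374.]), 'top', (array([774.6, 176.1]), array([51.8, 13.8]), 61.8), 'all', (array([778.8, 178. ]), array([56.2, 19.8]), 50.2), 'zt', np.float64(0.0404))
(array([369.,  83.]), [308, 34, 123, 98, 9499], (array([451., 175.]), array([111.4,  75.9]), 64.6))
(array([201., 121.]), [148, 82, 93, 93, 2379], (array([450.,  10.]), array([86.8, 85.3]), 75.5))
```

View pics/w8.png

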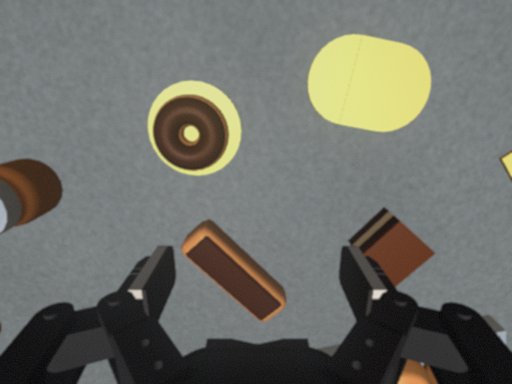

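```bash
python3 - <<'E'
from h import *
o=meancheck(609.8,168.8,100)
E
```

```text
mean [0.5136 0.0541 0.1383] yaw 75.35 go [-64.1 135.3  38.2] F [-0.  -0.3  1.1] w 85.2
```

```bash
python3 -m creep '[{"angular":[0,0,0],"travel":[-10,21,0],"fingers":85},{"angular":[0,0,0],"travel":[-14,30,0],"fingers":85},{"angular":[0,0,0],"travel":[-14,30,0],"fingers":85},{"angular":[0,0,0],"travel":[-14,30,0],"fingers":85},{"angular":[0,0,0],"travel":[-12,24,0],"fingers":85},{"angular":[0,0,0.1184],"travel":[0,0,6],"fingers":85},{"angular":[0,0,0.1184],"travel":[0,0,6],"fingers":85},{"angular":[0,0,0.1184],"travel":[0,0,6],"fingers":85},{"angular":[0,0,0.1184],"travel":[0,0,6],"fingers":85},{"angular":[0,0,0.1184],"travel":[0,0,6],"fingers":85},{"angular":[0,0,0.1184],"travel":[0,0,6],"fingers":85},{"angular":[0,0,0],"travel":[0,0,0],"fingers":85},{"angular":[0,0,0],"travel":[0,0,0],"fingers":85},{"angular":[0,0,0],"travel":[0,0,0],"fingers":85}]'
python3 - <<'E'
from h import *
o,p,C,P=look('w9'); print(o['position'],o['joint_positions'].round())
for b in blobs(p,P)[:7]: print(b)
meancheck(609.8,168.8,60)
E
```

```text
clock: 10.6
position: [0.6104, 0.1688, 0.1027]
orientation: [[-0.571, 0.821, 0.0], [0.821, 0.571, -0.0], [-0.0, 0.0, -1.0]]
ft_force: [0.6, -0.3, 0.6]
width: 0.0848
[0.61043046 0.1687577  0.10273852] [ 9. 19. 10. 81. -0. 65.]
(array([257., 200.]), 'top', (array([610.1, 168.9]), array([53. , 52.1]), -55.2), 'all', (array([610.1, 168.9]), array([53. , 52.1]), -55.2), 'zt', np.float64(0.0362))
(array([462., 258.]), 'top', (array([783.5, 220. ]), array([73.8, 66.9]), 43.7), 'all', (array([818.8, 226.4]), array([154.2, 110.4]), 0.7), 'zt', np.float64(0.0488))
(array([ 20., 241.]), 'top', (array([465.9,  17.2]), array([60.7, 31.8]), -70.1), 'all', (array([462.8,  16.3]), array([62.2, 42.1]), -74.9), 'zt', np.float64(0.0325))
(array([190., 322.]), 'top', (array([629.6,  28.3]), array([54.1, 36.2]), 29.0), 'all', (array([629.7,  28.4]), array([54.7, 36.5]), 28.6), 'zt', np.float64(0.0346))
(array([331., 331.]), 'top', (array([754.3,  99.2]), array([61.4, 23.8]), -90.0), 'all', (array([755.6,  99.2]), array([61.5, 26.5]), -90.0), 'zt', np.float64(0.0245))
mean [0.6107 0.169  0.103 ] yaw 34.75 go [ 0.4 -0.9 43. ] F [-0.3 -0.2  0.3] w 84.5
```

View pics/w9.png

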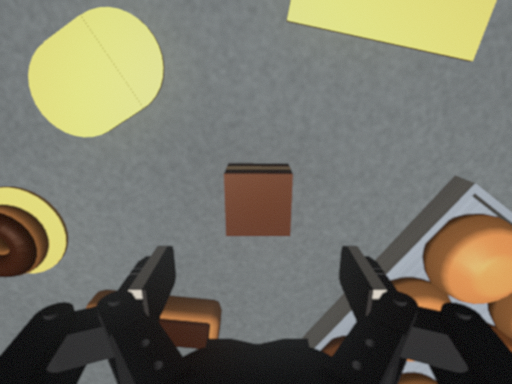

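```bash
python3 -m creep '[{"angular":[0,0,0],"travel":[0.3,-0.3,20],"fingers":85},{"angular":[0,0,0],"travel":[0,0,25],"fingers":85},{"angular":[0,0,0],"travel":[0,0,25],"fingers":85},{"angular":[0,0,0],"travel":[0,0,18],"fingers":85},{"angular":[0,0,0],"travel":[0,0,10],"fingers":85},{"angular":[0,0,0],"travel":[0,0,0],"fingers":85},{"angular":[0,0,0],"travel":[0,0,0],"fingers":85},{"angular":[0,0,0],"travel":[0,0,0],"fingers":85}]'
python3 - <<'E'
from h import *
o,p,C,P=look('w10')
meancheck(610.1,168.9,5)
E
```

```text
clock: 11.52
position: [0.6114, 0.1694, 0.0061]
orientation: [[-0.569, 0.822, 0.003], [0.822, 0.569, 0.0], [-0.001, 0.003, -1.0]]
ft_force: [-0.5, -0.3, 1.0]
width: 0.0849
mean [0.6116 0.1694 0.0065] yaw 34.7 go [ 0.4 -1.6  1.4] F [ 0.4 -0.7  0.2] w 85.3
```

View pics/w10.png

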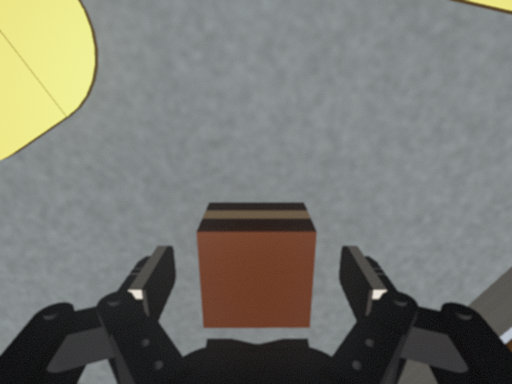

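The slice is centred between the fingers at column 257 and square to them, so I close and lift.

```bash
python3 -m creep '[{"angular":[0,0,0],"travel":[0,-0.8,0],"fingers":60},{"angular":[0,0,0],"travel":[0,0,0],"fingers":45},{"angular":[0,0,0],"travel":[0,0,0],"fingers":40},{"angular":[0,0,0],"travel":[0,0,0],"fingers":40},{"angular":[0,0,0],"travel":[0,0,0],"fingers":40},{"angular":[0,0,0],"travel":[0,0,0],"fingers":40},{"angular":[0,0,0],"travel":[0,0,0],"fingers":40}]'
python3 - <<'E'
from h import *
meancheck(610.1,168.9,5,2)
E
python3 -m creep '[{"angular":[0,0,0],"travel":[0,0,-10],"fingers":40},{"angular":[0,0,0],"travel":[0,0,-25],"fingers":40},{"angular":[0,0,0],"travel":[0,0,-35],"fingers":40},{"angular":[0,0,0],"travel":[0,0,-35],"fingers":40},{"angular":[0,0,0],"travel":[0,0,-25],"fingers":40},{"angular":[0,0,0],"travel":[0,0,0],"fingers":40},{"angular":[0,0,0],"travel":[0,0,0],"fingers":40},{"angular":[0,0,0],"travel":[0,0,0],"fingers":40}]'
python3 - <<'E'
from h import *
o,p,C,P=look('w11')
o=meancheck(459,-340.3,130,2)
Q=held(o,p,P); zt=np.percentile(Q[:,2],3); T=Q[Q[:,2]<zt+4]; print('held',zt,rect(T/1000))
E
```

```text
clock: 12.35
position: [0.6098, 0.1688, 0.0048]
orientation: [[-0.569, 0.822, 0.001], [0.822, 0.569, 0.0], [-0.0, 0.001, -1.0]]
ft_force: [0.3, -0.1, 3.1]
width: 0.0511
mean [0.6098 0.1687 0.0048] yaw 34.69 go [-0.   0.3 -0.2] F [ 0.5 -0.2  3.5] w 51.4
clock: 13.12
position: [0.6086, 0.1686, 0.1334]
orientation: [[-0.569, 0.822, -0.002], [0.822, 0.569, -0.0], [0.001, -0.002, -1.0]]
ft_force: [-0.8, 0.4, -1.2]
width: 0.0513
mean [0.6079 0.1685 0.1319] yaw 34.7 go [-333.5 -412.     3. ] F [-0.1  0.7 -0.7] w 51.5
held -33.20226493640754 (array([-0.8,  0.3]), array([53.9, 52.9]), -0.1)
```

View pics/w11.png

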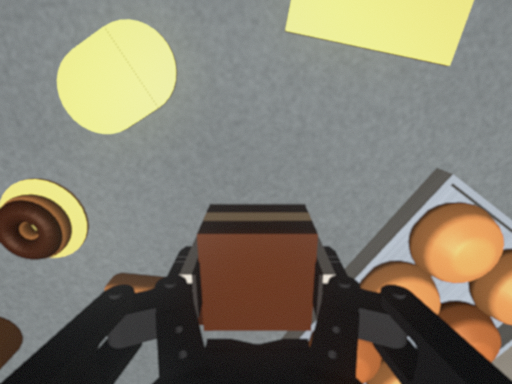

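```bash
python3 -m creep '[{"angular":[0,0,0],"travel":[-20,-19,0],"fingers":40},{"angular":[0,0,0],"travel":[-27,-26,0],"fingers":40},{"angular":[0,0,0],"travel":[-28,-27,0],"fingers":40},{"angular":[0,0,0],"travel":[-28,-27,0],"fingers":40},{"angular":[0,0,0],"travel":[-28,-27,0],"fingers":40},{"angular":[0,0,0],"travel":[-28,-27,0],"fingers":40},{"angular":[0,0,0],"travel":[-28,-27,0],"fingers":40},{"angular":[0,0,0],"travel":[-28,-27,0],"fingers":40},{"angular":[0,0,0],"travel":[-28,-27,0],"fingers":40},{"angular":[0,0,0],"travel":[-28,-27,0],"fingers":40},{"angular":[0,0,0],"travel":[-28,-27,0],"fingers":40},{"angular":[0,0,0],"travel":[-28,-27,0],"fingers":40},{"angular":[0,0,0],"travel":[-28,-27,0],"fingers":40},{"angular":[0,0,0],"travel":[-27,-25,0],"fingers":40},{"angular":[0,0,0],"travel":[-22,-19,0],"fingers":40},{"angular":[0,0,-0.1123],"travel":[0,0,0],"fingers":40},{"angular":[0,0,-0.1123],"travel":[0,0,10],"fingers":40},{"angular":[0,0,-0.1123],"travel":[0,0,10],"fingers":40},{"angular":[0,0,0],"travel":[0,0,0],"fingers":40},{"angular":[0,0,0],"travel":[0,0,0],"fingers":40}]'
python3 - <<'E'
from h import *
o,p,C,P=look('w12')
for b in gold(p,C): print(b)
o=meancheck(459,-340.3,60,3)
E
```

```text
clock: 14.93
position: [0.5207, -0.3821, 0.1117]
orientation: [[-0.807, 0.59, -0.004], [0.59, 0.807, 0.003], [0.005, 0.001, -1.0]]
ft_force: [0.4, 0.0, -0.9]
width: 0.0511
(array([271., 113.]), [212, 58, 86, 90, 3378], (array([ 457.9, -340.7]), array([71.2, 70.8]), 53.9))
mean [ 0.5218 -0.3827  0.1138] yaw 53.92 go [75.7 -2.7 53.8] F [-0.1  0.1 -0.3] w 51.2
```

View pics/w12.png

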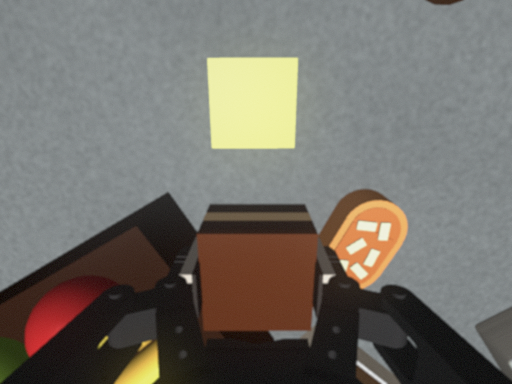

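```bash
sed -i 's/(24,80,80)/(22,50,80)/' h.py; python3 - <<'E'
from h import *
o,p,C,P=look('w12b')
for b in gold(p,C): print(b)
o=meancheck(458.4,-340.5,60,3)
Q=held(o,p,P); zt=np.percentile(Q[:,2],3); T=Q[Q[:,2]<zt+3]; print('held',zt,rect(T/1000))
E
```

```text
(array([253.,  98.]), [207, 54, 91, 92, 7927], (array([ 458. , -341.1]), array([72.9, 72.7]), 53.9))
(array([143., 370.]), [113, 348, 47, 36, 925], (array([ 627.9, -622.8]), array([79.7, 34.7]), -84.5))
mean [ 0.5224 -0.3832  0.1151] yaw 53.98 go [76.9 -3.  55. ] F [ 0.3 -0.2 -0.6] w 51.2
held -31.762700120485395 (array([-0.4, -0.1]), array([53.8, 53.5]), -0.0)
```

```bash
python3 -m creep '[{"angular":[0,0,0],"travel":[25,-1,0],"fingers":40},{"angular":[0,0,0],"travel":[28,-1,0],"fingers":40},{"angular":[0,0,0],"travel":[24,-1,15],"fingers":40},{"angular":[0,0,0],"travel":[0,0,30],"fingers":40},{"angular":[0,0,0],"travel":[0,0,25],"fingers":40},{"angular":[0,0,0],"travel":[0,0,17],"fingers":40},{"angular":[0,0,0],"travel":[0,0,0],"fingers":40},{"angular":[0,0,0],"travel":[0,0,0],"fingers":40},{"angular":[0,0,0],"travel":[0,0,0],"fingers":40},{"angular":[0,0,0],"travel":[0,0,0],"fingers":40}]'
python3 - <<'E'
from h import *
o=meancheck(458.2,-340.9,9.5,4)
E
```

```text
clock: 16.17
position: [0.4594, -0.3416, 0.0296]
orientation: [[-0.809, 0.588, 0.003], [0.588, 0.809, -0.003], [-0.004, -0.001, -1.0]]
ft_force: [0.3, 1.0, 0.2]
width: 0.051
mean [ 0.4592 -0.3415  0.0294] yaw 54.0 go [ 1.3 -0.1 19.9] F [-0.  -0.3 -1.1] w 51.0
```

```bash
python3 -m creep '[{"angular":[0,0,0],"travel":[1.8,0,8],"fingers":40},{"angular":[0,0,0],"travel":[0,0,7],"fingers":40},{"angular":[0,0,0],"travel":[0,0,3],"fingers":40},{"angular":[0,0,0],"travel":[0,0,0],"fingers":40},{"angular":[0,0,0],"travel":[0,0,0],"fingers":40},{"angular":[0,0,0],"travel":[0,0,0],"fingers":40}]'
python3 - <<'E'
from h import *
o=meancheck(458.2,-340.9,9.2,4)
E
```

```text
clock: 16.87
position: [0.4561, -0.339, 0.0088]
orientation: [[-0.809, 0.588, -0.001], [0.588, 0.809, 0.001], [0.001, 0.0, -1.0]]
ft_force: [-0.6, 0.7, 0.4]
width: 0.0507
mean [ 0.4562 -0.339   0.0088] yaw 54.0 go [-2.7 -0.3 -0.4] F [ 0.9  0.4 -0.3] w 51.5
```

```bash
python3 -m creep '[{"angular":[0,0,0],"travel":[-2.1,-0.2,-0.5],"fingers":40},{"angular":[0,0,0],"travel":[0,0,0],"fingers":40},{"angular":[0,0,0],"travel":[0,0,0],"fingers":40},{"angular":[0,0,0],"travel":[0,0,0],"fingers":40}]'
python3 - <<'E'
from h import *
o=meancheck(458.2,-340.9,9.2,3)
E
```

```text
clock: 17.4
position: [0.4581, -0.3407, 0.0098]
orientation: [[-0.809, 0.588, -0.0], [0.588, 0.809, 0.0], [0.0, 0.0, -1.0]]
ft_force: [-0.2, 0.6, -0.8]
width: 0.051
mean [ 0.4581 -0.3407  0.0098] yaw 54.0 go [-0.2 -0.1  0.6] F [-0.3 -0.4 -0.8] w 51.2
```

```bash
python3 -m creep '[{"angular":[0,0,0],"travel":[0.2,0,0.8],"fingers":40},{"angular":[0,0,0],"travel":[0,0,0],"fingers":40},{"angular":[0,0,0],"travel":[0,0,0],"fingers":40},{"angular":[0,0,0],"travel":[0,0,0],"fingers":65},{"angular":[0,0,0],"travel":[0,0,0],"fingers":85},{"angular":[0,0,0],"travel":[0,0,0],"fingers":85},{"angular":[0,0,0],"travel":[0,0,-10],"fingers":85},{"angular":[0,0,0],"travel":[0,0,-25],"fingers":85},{"angular":[0,0,0],"travel":[0,0,-35],"fingers":85},{"angular":[0,0,0],"travel":[0,0,-35],"fingers":85},{"angular":[0,0,0],"travel":[-20,10,-15],"fingers":85},{"angular":[0,0,0],"travel":[-20,20,0],"fingers":85},{"angular":[0,0,0],"travel":[0,0,0],"fingers":85},{"angular":[0,0,0],"travel":[0,0,0],"fingers":85}]'
python3 - <<'E'
from h import *
o,p,C,P=look('w13')
for b in gold(p,C): print(b)
for b in blobs(p,P): print(b)
o=meancheck(598,8.8,100,2)
E
```

```text
clock: 18.72
position: [0.5089, -0.3397, 0.1299]
orientation: [[-0.81, 0.587, 0.001], [0.587, 0.81, -0.001], [-0.001, -0.0, -1.0]]
ft_force: [0.3, -0.1, -0.1]
width: 0.0848
(array([233., 125.]), [182, 101, 82, 79, 2077], (array([ 457.6, -340.9]), array([73.1, 71.9]), 54.1))
(array([415.,  23.]), 'top', (array([ 472.1, -174.4]), array([50.4, 23. ]), 52.3), 'all', (array([ 467.5, -176.6]), array([54.6, 32.3]), 37.6), 'zt', np.float64(0.0683))
(array([219., 146.]), 'top', (array([ 457.4, -341.1]), array([52.3, 52.3]), 54.1), 'all', (array([ 457.3, -341.1]), array([52.4, 52.3]), 54.0), 'zt', np.float64(0.0403))
(array([318., 263.]), 'top', (array([ 609.3, -333.7]), array([91.7, 56.5]), -61.0), 'all', (array([ 609.3, -333.6]), array([91.9, 56.7]), -61.5), 'zt', np.float64(0.0337))
(array([ 82., 275.]), 'top', (array([ 480. , -517.3]), array([133.9,  27.5]), 84.3), 'all', (array([ 483.1, -549.6]), array([197.7,  40.2]), 84.3), 'zt', np.float64(0.0745))
(array([190., 315.]), 'top', (array([ 562. , -462.9]), array([56.4,  9.6]), -5.6), 'all', (array([ 580.8, -464.8]), array([117.2,   9.7]), -5.8), 'zt', np.float64(0.0739))
(array([502., 326.]), 'top', (array([ 784.4, -220.2]), array([16.6,  6.5]), -87.1), 'all', (array([ 784.2, -212.1]), array([32.9,  6.6]), -87.9), 'zt', np.float64(0.0406))
mean [ 0.5075 -0.3395  0.129 ] yaw 54.01 go [131.4 335.   29.1] F [-0.3  1.2  0.5] w 85.1
```

View pics/w13.png

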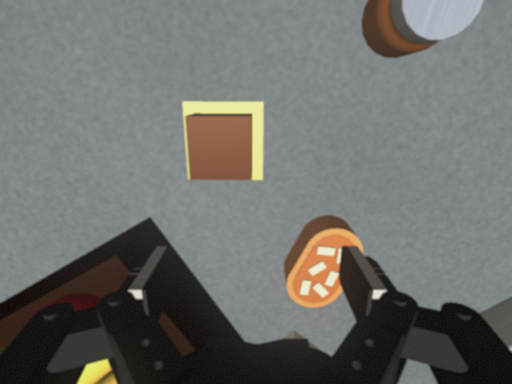

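```bash
python3 -m creep '[{"angular":[0,0,0],"travel":[10,26,0],"fingers":85},{"angular":[0,0,0],"travel":[14,36,0],"fingers":85},{"angular":[0,0,0],"travel":[14,36,0],"fingers":85},{"angular":[0,0,0],"travel":[14,36,0],"fingers":85},{"angular":[0,0,0],"travel":[14,36,0],"fingers":85},{"angular":[0,0,0],"travel":[14,36,0],"fingers":85},{"angular":[0,0,0],"travel":[14,36,0],"fingers":85},{"angular":[0,0,0],"travel":[14,36,0],"fingers":85},{"angular":[0,0,0],"travel":[13,32,0],"fingers":85},{"angular":[0,0,0],"travel":[10,25,0],"fingers":85},{"angular":[0,0,-0.11],"travel":[0,0,0],"fingers":85},{"angular":[0,0,-0.114],"travel":[0,0,3],"fingers":85},{"angular":[0,0,-0.1122],"travel":[0,0,3],"fingers":85},{"angular":[0,0,-0.1122],"travel":[0,0,3],"fingers":85},{"angular":[0,0,-0.1122],"travel":[0,0,3],"fingers":85},{"angular":[0,0,-0.1122],"travel":[0,0,3],"fingers":85},{"angular":[0,0,-0.1122],"travel":[0,0,3],"fingers":85},{"angular":[0,0,-0.1122],"travel":[0,0,3],"fingers":85},{"angular":[0,0,-0.1122],"travel":[0,0,3],"fingers":85},{"angular":[0,0,-0.1122],"travel":[0,0,3],"fingers":85}]'
python3 -m creep '[{"angular":[0,0,0],"travel":[0,0,0],"fingers":85},{"angular":[0,0,0],"travel":[0,0,0],"fingers":85},{"angular":[0,0,0],"travel":[0,0,0],"fingers":85}]'
python3 - <<'E'
from h import *
o,p,C,P=look('w14')
for b in blobs(p,P)[:6]: print(b)
o=meancheck(598,8.8,5,2)
E
```

```text
clock: 20.53
position: [0.5976, 0.0076, 0.1014]
orientation: [[-0.879, -0.478, -0.002], [-0.478, 0.879, -0.0], [0.001, 0.001, -1.0]]
ft_force: [-0.2, -0.7, -0.2]
width: 0.0848
clock: 20.78
position: [0.5983, 0.0079, 0.102]
orientation: [[-0.882, -0.471, -0.0], [-0.471, 0.882, -0.0], [0.0, 0.0, -1.0]]
ft_force: [-0.5, -0.4, -1.1]
width: 0.0849
(array([356.,  33.]), 'top', (array([460.8,  12.9]), array([64.1, 43.4]), -63.0), 'all', (array([461.4,  12.8]), array([66.6, 45.5]), -64.5), 'zt', np.float64(0.0331))
(array([255., 195.]), 'top', (array([599.,   8.]), array([122.9,  39.5]), 28.2), 'all', (array([598.8,   7.8]), array([123.5,  40.1]), 28.3), 'zt', np.float64(0.0351))
(array([187., 327.]), 'top', (array([757.8,  15.7]), array([66.4, 30.9]), -89.7), 'all', (array([759.7,  21. ]), array([76.8, 35. ]), -89.3), 'zt', np.float64(0.0246))
mean [0.5986 0.008  0.1022] yaw 118.16 go [ 0.2  1.  97.2] F [-0.2  0.4  0.4] w 84.7
```

View pics/w14.png

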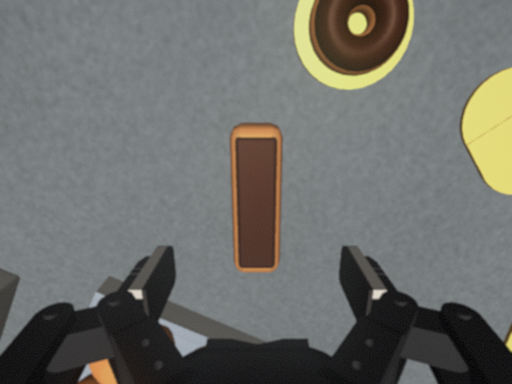

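```bash
python3 -m creep '[{"angular":[0,0,0],"travel":[0,0,20],"fingers":85},{"angular":[0,0,0],"travel":[0,0,27],"fingers":85},{"angular":[0,0,0],"travel":[0,0,25],"fingers":85},{"angular":[0,0,0],"travel":[0,0,17],"fingers":85},{"angular":[0,0,0],"travel":[0,0,9],"fingers":85},{"angular":[0,0,0],"travel":[0,0,0],"fingers":85},{"angular":[0,0,0],"travel":[0,0,0],"fingers":75},{"angular":[0,0,0],"travel":[0,0,0],"fingers":65}]'
python3 - <<'E'
from h import *
o=meancheck(599,7.9,3,2)
E
```

```text
clock: 21.6
position: [0.6003, 0.0081, 0.0058]
orientation: [[-0.881, -0.473, 0.003], [-0.473, 0.881, -0.0], [-0.003, -0.002, -1.0]]
ft_force: [0.1, -0.1, 1.1]
width: 0.0657
mean [0.6004 0.0081 0.006 ] yaw 118.26 go [1.3 0.5 3. ] F [ 0.8 -0.   1. ] w 64.7
```

```bash
python3 -m creep '[{"angular":[0,0,0],"travel":[0.8,0.3,2],"fingers":60},{"angular":[0,0,0],"travel":[0,0,0],"fingers":40},{"angular":[0,0,0],"travel":[0,0,0],"fingers":28},{"angular":[0,0,0],"travel":[0,0,0],"fingers":28},{"angular":[0,0,0],"travel":[0,0,0],"fingers":28},{"angular":[0,0,0],"travel":[0,0,0],"fingers":28},{"angular":[0,0,0],"travel":[0,0,0],"fingers":28}]'
python3 - <<'E'
from h import *
o=meancheck(599,7.9,3,2)
E
python3 -m creep '[{"angular":[0,0,0],"travel":[0,0,-10],"fingers":28},{"angular":[0,0,0],"travel":[0,0,-25],"fingers":28},{"angular":[0,0,0],"travel":[0,0,-35],"fingers":28},{"angular":[0,0,0],"travel":[0,0,-35],"fingers":28},{"angular":[0,0,0],"travel":[0,0,-20],"fingers":28},{"angular":[0,0,0],"travel":[0,0,0],"fingers":28},{"angular":[0,0,0],"travel":[0,0,0],"fingers":28},{"angular":[0,0,0],"travel":[0,0,0],"fingers":28}]'
python3 - <<'E'
from h import *
o,p,C,P=look('w15')
Q=held(o,p,P); zt=np.percentile(Q[:,2],3); T=Q[Q[:,2]<zt+4]; print('held',zt,rect(T/1000))
xd=np.array([np.cos(np.radians(204)),np.sin(np.radians(204))])
wp=np.array([606,347.5])-xd*120
print(wp)
o=meancheck(*wp,120,2)
E
```

```text
clock: 22.28
position: [0.5986, 0.008, 0.0028]
orientation: [[-0.881, -0.473, 0.001], [-0.473, 0.881, -0.0], [-0.001, -0.001, -1.0]]
ft_force: [0.5, 1.2, 4.1]
width: 0.0392
mean [0.5986 0.008  0.0028] yaw 118.26 go [-0.3 -0.3 -0.2] F [ 0.2 -0.1  4.9] w 39.3
clock: 23.05
position: [0.5967, 0.0082, 0.1252]
orientation: [[-0.881, -0.474, -0.003], [-0.474, 0.881, 0.0], [0.003, 0.002, -1.0]]
ft_force: [-0.1, 0.3, -1.4]
width: 0.0388
held -32.67116245907965 (array([12.6,  1.8]), array([92.9, 37.3]), 0.0)
[715.62545492 396.30839717]
mean [0.5961 0.0083 0.1242] yaw 118.26 go [-289.   285.2    3.7] F [-0.  -0.8 -1.3] w 39.2
```

View pics/w15.png

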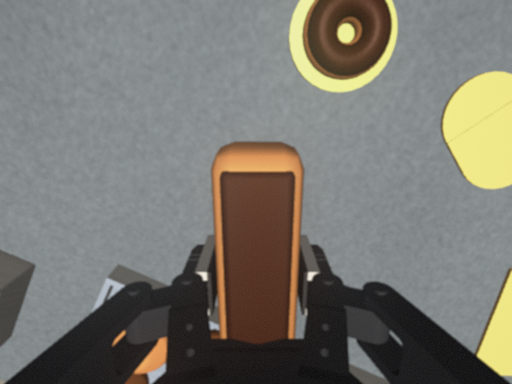

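```bash
python3 -m creep '[{"angular":[0,0,0],"travel":[-18,21,-8],"fingers":28},{"angular":[0,0,0],"travel":[-25,28,-8],"fingers":28},{"angular":[0,0,0],"travel":[-25,28,-8],"fingers":28},{"angular":[0,0,0],"travel":[-25,28,0],"fingers":28},{"angular":[0,0,0],"travel":[-25,28,0],"fingers":28},{"angular":[0,0,0],"travel":[-24,28,0],"fingers":28},{"angular":[0,0,0.0744],"travel":[-20,23,0],"fingers":28},{"angular":[0,0,0],"travel":[0,0,0],"fingers":28},{"angular":[0,0,0],"travel":[0,0,0],"fingers":28},{"angular":[0,0,0],"travel":[0,0,0],"fingers":28}]'
python3 - <<'E'
from h import *
o,p,C,P=look('w16')
Q=held(o,p,P); zt=np.percentile(Q[:,2],3); T=Q[Q[:,2]<zt+4]; print('held',zt,rect(T/1000))
for b in gold(p,C): print(b)
o=meancheck(606.1,347.7,40,2)
E
```

```text
clock: 24.03
position: [0.6527, 0.2464, 0.1491]
orientation: [[-0.913, -0.408, -0.003], [-0.408, 0.913, -0.002], [0.003, -0.0, -1.0]]
ft_force: [-0.2, -0.8, -1.3]
width: 0.0389
held -32.65917532985379 (array([12.6,  1.1]), array([93.3, 40.1]), 2.8)
(array([365., 170.]), [330, 103, 76, 139, 8357], (array([605.6, 348. ]), array([147.,  62.]), 24.1))
mean [0.6531 0.2456 0.1501] yaw 113.94 go [  1.3 112.4 110. ] F [-0.  -0.5 -2. ] w 39.3
```

View pics/w16.png

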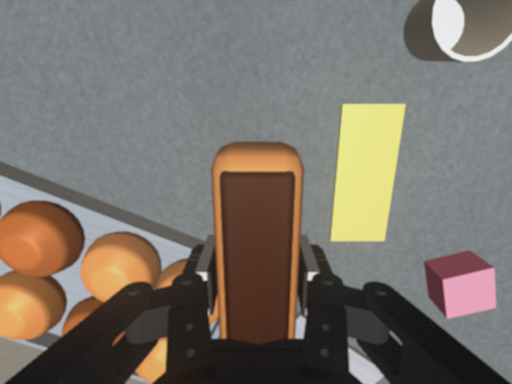

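```bash
python3 -m creep '[{"angular":[0,0,0],"travel":[1,28,0],"fingers":28},{"angular":[0,0,0],"travel":[1,34,0],"fingers":28},{"angular":[0,0,0],"travel":[0,30,0],"fingers":28},{"angular":[0,0,0],"travel":[0,20,20],"fingers":28},{"angular":[0,0,0],"travel":[0,0,35],"fingers":28},{"angular":[0,0,0],"travel":[0,0,35],"fingers":28},{"angular":[0,0,0],"travel":[0,0,22],"fingers":28},{"angular":[0,0,0],"travel":[0,0,10],"fingers":28},{"angular":[0,0,0],"travel":[0,0,0],"fingers":28},{"angular":[0,0,0],"travel":[0,0,0],"fingers":28},{"angular":[0,0,0],"travel":[0,0,0],"fingers":28},{"angular":[0,0,0],"travel":[0,0,0],"fingers":28}]'
python3 - <<'E'
from h import *
o=meancheck(605.8,347.9,7.3,3)
E
```

```text
clock: 25.18
position: [0.6085, 0.349, 0.0326]
orientation: [[-0.914, -0.406, 0.005], [-0.406, 0.914, 0.002], [-0.006, 0.0, -1.0]]
ft_force: [-0.7, -0.1, -2.0]
width: 0.0391
mean [0.6082 0.349  0.0322] yaw 113.99 go [ 2.7 -0.  24.9] F [-0.7 -0.4 -1.2] w 39.2
```

```bash
python3 -m creep '[{"angular":[0,0,0],"travel":[1,0,8],"fingers":28},{"angular":[0,0,0],"travel":[0,0,8],"fingers":28},{"angular":[0,0,0],"travel":[0,0,5],"fingers":28},{"angular":[0,0,0],"travel":[0,0,0],"fingers":28},{"angular":[0,0,0],"travel":[0,0,0],"fingers":28},{"angular":[0,0,0],"travel":[0,0,0],"fingers":28},{"angular":[0,0,0],"travel":[0,0,0],"fingers":28}]'
python3 - <<'E'
from h import *
o=meancheck(605.8,347.9,7.3,3)
E
```

```text
clock: 25.92
position: [0.6048, 0.3478, 0.0073]
orientation: [[-0.914, -0.407, -0.001], [-0.407, 0.914, -0.0], [0.001, -0.0, -1.0]]
ft_force: [-0.1, -0.4, -1.1]
width: 0.0395
mean [0.6049 0.3479 0.0075] yaw 114.0 go [-0.8 -0.3  0.2] F [-0.6 -0.4 -1.1] w 39.2
```

```bash
python3 -m creep '[{"angular":[0,0,0],"travel":[0,-0.2,0.7],"fingers":28},{"angular":[0,0,0],"travel":[0,0,0],"fingers":28},{"angular":[0,0,0],"travel":[0,0,0],"fingers":28},{"angular":[0,0,0],"travel":[0,0,0],"fingers":50},{"angular":[0,0,0],"travel":[0,0,0],"fingers":75},{"angular":[0,0,0],"travel":[0,0,0],"fingers":85},{"angular":[0,0,0],"travel":[0,0,-10],"fingers":85},{"angular":[0,0,0],"travel":[0,0,-25],"fingers":85},{"angular":[0,0,0],"travel":[0,0,-35],"fingers":85},{"angular":[0,0,0],"travel":[0,0,-35],"fingers":85},{"angular":[0,0,0],"travel":[0,0,-20],"fingers":85},{"angular":[0,0,0],"travel":[0,-30,0],"fingers":85},{"angular":[0,0,0],"travel":[0,-30,0],"fingers":85},{"angular":[0,0,0],"travel":[0,0,0],"fingers":85},{"angular":[0,0,0],"travel":[0,0,0],"fingers":85}]'
python3 - <<'E'
from h import *
o,p,C,P=look('w17')
for b in gold(p,C): print(b)
for b in blobs(p,P): print(b)
o=meancheck(609.4,-333.8,130,2); print(o['joint_positions'].round())
E
```

```text
clock: 27.32
position: [0.6307, 0.2915, 0.1336]
orientation: [[-0.915, -0.404, 0.001], [-0.404, 0.915, 0.001], [-0.001, 0.0, -1.0]]
ft_force: [0.6, -0.7, 0.4]
width: 0.0851
(array([309., 159.]), [286, 105, 73, 144, 3175], (array([605.5, 348.2]), array([145.8,  61.4]), 24.0))
(array([414.,  29.]), 'top', (array([473.9, 340.1]), array([68.3, 38. ]), -65.8), 'all', (array([469.4, 338.2]), array([68.2, 47.6]), -65.1), 'zt', np.float64(0.0577))
(array([324., 184.]), 'top', (array([605.5, 348.1]), array([122.3,  39.4]), 24.3), 'all', (array([605.1, 348.2]), array([123. ,  40.5]), 24.2), 'zt', np.float64(0.0392))
(array([ 58., 263.]), 'top', (array([808.3, 132.6]), array([141.7,  79.4]), -37.9), 'all', (array([817.5, 145.9]), array([151.1, 149.9]), -89.9), 'zt', np.float64(0.0481))
(array([427., 285.]), 'top', (array([661., 494.]), array([52.6, 37.5]), -49.7), 'all', (array([660.9, 493.9]), array([53. , 37.6]), -50.5), 'zt', np.float64(0.0362))
(array([179., 301.]), 'top', (array([787.6, 261.5]), array([39.5, 13.4]), 17.8), 'all', (array([787.8, 264.5]), array([90. , 31.2]), -0.0), 'zt', np.float64(0.0392))
(array([ 97., 373.]), 'top', (array([882.1, 215.8]), array([40.7, 27.7]), -53.3), 'all', (array([900.4, 208.1]), array([77.9, 31.8]), -33.8), 'zt', np.float64(0.0501))
mean [0.6298 0.2929 0.1329] yaw 113.99 go [ 273.4 -564.3    2.5] F [-0.5 -0.6 -0.5] w 85.2
[19. 29. 26. 87.  0. -5.]
```

View pics/w17.png

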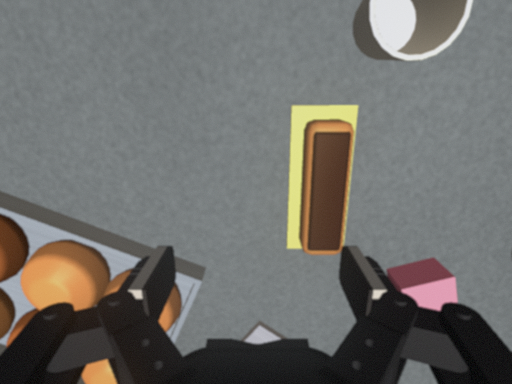

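```bash
python3 -m creep '[{"angular":[0,0,0],"travel":[14,-28,0],"fingers":85},{"angular":[0,0,0],"travel":[17.5,-36,0],"fingers":85},{"angular":[0,0,0],"travel":[17.5,-36,0],"fingers":85},{"angular":[0,0,0],"travel":[17.5,-36,0],"fingers":85},{"angular":[0,0,0],"travel":[17.5,-36,0],"fingers":85},{"angular":[0,0,0],"travel":[17.5,-36,0],"fingers":85},{"angular":[0,0,0],"travel":[17.5,-36,0],"fingers":85},{"angular":[0,0,0],"travel":[17.5,-36,0],"fingers":85},{"angular":[0,0,0],"travel":[17.5,-36,0],"fingers":85},{"angular":[0,0,0],"travel":[17.5,-36,0],"fingers":85},{"angular":[0,0,0],"travel":[17.5,-36,0],"fingers":85},{"angular":[0,0,0],"travel":[17.5,-36,0],"fingers":85},{"angular":[0,0,0],"travel":[17.5,-36,0],"fingers":85},{"angular":[0,0,0],"travel":[17.5,-36,0],"fingers":85},{"angular":[0,0,0],"travel":[17.5,-36,0],"fingers":85},{"angular":[0,0,0],"travel":[15,-32,0],"fingers":85}]'
python3 -m creep '[{"angular":[0,0,0.1233],"travel":[0,0,0],"fingers":85},{"angular":[0,0,0.1233],"travel":[0,0,0],"fingers":85},{"angular":[0,0,0.1233],"travel":[0,0,0],"fingers":85},{"angular":[0,0,0.1233],"travel":[0,0,3],"fingers":85},{"angular":[0,0,0.1233],"travel":[0,0,3],"fingers":85},{"angular":[0,0,0.1233],"travel":[0,0,3],"fingers":85},{"angular":[0,0,0.1233],"travel":[0,0,3],"fingers":85},{"angular":[0,0,0.1233],"travel":[0,0,3],"fingers":85},{"angular":[0,0,0.1233],"travel":[0,0,3],"fingers":85},{"angular":[0,0,0.1233],"travel":[0,0,3],"fingers":85},{"angular":[0,0,0.1233],"travel":[0,0,3],"fingers":85},{"angular":[0,0,0.1233],"travel":[0,0,3],"fingers":85},{"angular":[0,0,0],"travel":[0,0,0],"fingers":85},{"angular":[0,0,0],"travel":[0,0,0],"fingers":85},{"angular":[0,0,0],"travel":[0,0,0],"fingers":85}]'
python3 - <<'E'
from h import *
o,p,C,P=look('w18')
for b in blobs(p,P): print(b)
o=meancheck(609.4,-333.8,5,2); print(o['joint_positions'].round())
E
```

```text
clock: 28.8
position: [0.6088, -0.335, 0.1322]
orientation: [[-0.913, -0.408, -0.0], [-0.408, 0.913, -0.0], [0.0, -0.0, -1.0]]
ft_force: [0.8, -0.3, 0.5]
width: 0.0849
clock: 30.05
position: [0.6092, -0.333, 0.1054]
orientation: [[-0.491, 0.871, -0.0], [0.871, 0.491, 0.0], [0.0, 0.0, -1.0]]
ft_force: [-0.6, -0.0, -0.5]
width: 0.0849
(array([ 71., 112.]), 'top', (array([ 457.5, -340.7]), array([53.5, 52.4]), 54.0), 'all', (array([ 457.5, -340.7]), array([53.5, 52.4]), 54.0), 'zt', np.float64(0.0403))
(array([258., 198.]), 'top', (array([ 609.6, -333.4]), array([91.7, 56.1]), -61.6), 'all', (array([ 609.6, -333.4]), array([91.7, 56.1]), -61.6), 'zt', np.float64(0.0338))
(array([491., 230.]), 'top', (array([ 791.5, -271.6]), array([56.7, 27. ]), -49.1), 'all', (array([ 787.5, -254. ]), array([82.9, 32.6]), -64.2), 'zt', np.float64(0.0493))
(array([ 56., 281.]), 'top', (array([ 486.5, -480.5]), array([94.8, 55.3]), 56.9), 'all', (array([ 478. , -504.1]), array([148.2,  62.8]), 59.6), 'zt', np.float64(0.0738))
(array([193., 325.]), 'top', (array([ 607.6, -464. ]), array([46.4,  3.5]), -6.2), 'all', (array([ 628.2, -465.8]), array([88.6,  3.5]), -5.4), 'zt', np.float64(0.0558))
(array([309., 324.]), 'top', (array([ 708.2, -410.4]), array([53.9, 13.5]), 22.7), 'all', (array([ 705.4, -417.4]), array([95.6, 47.7]), 49.6), 'zt', np.float64(0.0551))
(array([416., 373.]), 'top', (array([ 796.6, -393.7]), array([43.1,  2.5]), 11.9), 'all', (array([ 796.6, -392.4]), array([43.6,  5.3]), 11.1), 'zt', np.float64(0.0698))
mean [ 0.6091 -0.3333  0.1056] yaw 29.35 go [ -0.5  -0.  100.6] F [0.7 0.1 0.2] w 85.1
[-34.  29.  23.  84.   0.  26.]
```

View pics/w18.png

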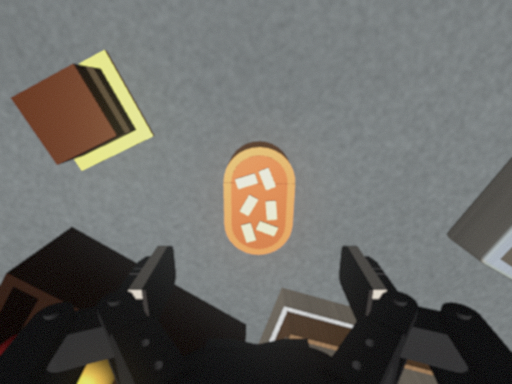

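```bash
python3 -m creep '[{"angular":[0,0,0],"travel":[0,0,20],"fingers":85},{"angular":[0,0,0],"travel":[0,0,27],"fingers":85},{"angular":[0,0,0],"travel":[0,0,27],"fingers":85},{"angular":[0,0,0],"travel":[0,0,17],"fingers":85},{"angular":[0,0,0],"travel":[0,0,9],"fingers":85},{"angular":[0,0,0],"travel":[0,0,0],"fingers":85},{"angular":[0,0,0],"travel":[0,0,0],"fingers":85},{"angular":[0,0,0],"travel":[0,0,0],"fingers":85}]'
python3 - <<'E'
from h import *
o=meancheck(609.5,-333.5,4,2)
E
```

```text
clock: 30.87
position: [0.6101, -0.3346, 0.0075]
orientation: [[-0.488, 0.873, 0.003], [0.873, 0.488, -0.002], [-0.003, 0.002, -1.0]]
ft_force: [0.7, -0.4, -0.7]
width: 0.0848
mean [ 0.6102 -0.3347  0.0077] yaw 29.23 go [ 1.4 -0.   3.7] F [0.6 0.3 1. ] w 85.3
```

```bash
python3 -m creep '[{"angular":[0,0,0],"travel":[0.8,0,2.5],"fingers":70},{"angular":[0,0,0],"travel":[0,0,0],"fingers":55},{"angular":[0,0,0],"travel":[0,0,0],"fingers":42},{"angular":[0,0,0],"travel":[0,0,0],"fingers":42},{"angular":[0,0,0],"travel":[0,0,0],"fingers":42},{"angular":[0,0,0],"travel":[0,0,0],"fingers":42},{"angular":[0,0,0],"travel":[0,0,0],"fingers":42}]'
python3 - <<'E'
from h import *
o=meancheck(609.5,-333.5,4,2)
E
python3 -m creep '[{"angular":[0,0,0],"travel":[0,0,-10],"fingers":42},{"angular":[0,0,0],"travel":[0,0,-25],"fingers":42},{"angular":[0,0,0],"travel":[0,0,-35],"fingers":42},{"angular":[0,0,0],"travel":[0,0,-35],"fingers":42},{"angular":[0,0,0],"travel":[0,0,-25],"fingers":42},{"angular":[0,0,0],"travel":[0,0,0],"fingers":42},{"angular":[0,0,0],"travel":[0,0,0],"fingers":42},{"angular":[0,0,0],"travel":[0,0,0],"fingers":42}]'
python3 - <<'E'
from h import *
o,p,C,P=look('w19')
Q=held(o,p,P); zt=np.percentile(Q[:,2],3); T=Q[Q[:,2]<zt+4]; print('held',zt,rect(T/1000))
o=meancheck(414,92,130,2)
E
```

```text
clock: 31.55
position: [0.609, -0.3333, 0.0038]
orientation: [[-0.488, 0.873, 0.001], [0.873, 0.488, -0.001], [-0.001, 0.001, -1.0]]
ft_force: [-0.0, 0.2, 4.5]
width: 0.0546
mean [ 0.609  -0.3334  0.0038] yaw 29.23 go [-0.4  0.4 -0.2] F [0.4 0.2 5. ] w 55.1
clock: 32.32
position: [0.6076, -0.3325, 0.1313]
orientation: [[-0.488, 0.873, -0.002], [0.873, 0.488, 0.001], [0.002, -0.001, -1.0]]
ft_force: [0.1, -0.2, -1.0]
width: 0.0548
held -33.301207088491616 (array([0.8, 1.2]), array([68. , 59.9]), -39.7)
mean [ 0.607  -0.3321  0.1298] yaw 29.22 go [464.4  38.6   2. ] F [ 0.  -0.4 -1.1] w 55.1
```

View pics/w19.png

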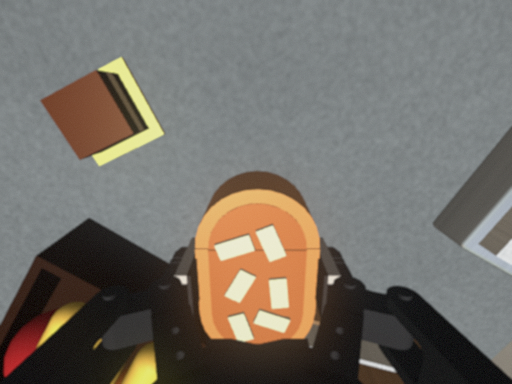

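```bash
python3 -m creep '[{"angular":[0,0,0],"travel":[28,3,0],"fingers":42},{"angular":[0,0,0],"travel":[38,3,0],"fingers":42},{"angular":[0,0,0],"travel":[40,3,0],"fingers":42},{"angular":[0,0,0],"travel":[40,3,0],"fingers":42},{"angular":[0,0,0],"travel":[40,3,0],"fingers":42},{"angular":[0,0,0],"travel":[40,3,0],"fingers":42},{"angular":[0,0,0],"travel":[40,4,0],"fingers":42},{"angular":[0,0,0],"travel":[40,4,0],"fingers":42},{"angular":[0,0,0],"travel":[40,3,0],"fingers":42},{"angular":[0,0,0],"travel":[40,3,0],"fingers":42},{"angular":[0,0,0],"travel":[38,3,0],"fingers":42},{"angular":[0,0,0],"travel":[28,3,0],"fingers":42},{"angular":[0,0,0],"travel":[12,1,0],"fingers":42}]'
python3 -m creep '[{"angular":[0,0,0.1183],"travel":[0,0,0],"fingers":42},{"angular":[0,0,0.1183],"travel":[0,0,0],"fingers":42},{"angular":[0,0,0.1183],"travel":[0,0,0],"fingers":42},{"angular":[0,0,0.1183],"travel":[0,0,0],"fingers":42},{"angular":[0,0,0.1183],"travel":[0,0,0],"fingers":42},{"angular":[0,0,0.1183],"travel":[0,0,0],"fingers":42},{"angular":[0,0,0.1183],"travel":[0,0,0],"fingers":42},{"angular":[0,0,0.1183],"travel":[0,0,0],"fingers":42},{"angular":[0,0,0],"travel":[0,0,0],"fingers":42},{"angular":[0,0,0],"travel":[0,0,0],"fingers":42},{"angular":[0,0,0],"travel":[0,0,0],"fingers":42}]'
python3 - <<'E'
from h import *
o,p,C,P=look('w20')
for b in gold(p,C): print(b)
o=meancheck(451.5,175,60,2); print(o['joint_positions'].round())
hsv=cv2.cvtColor(p['pixels'],cv2.COLOR_BGR2HSV)
g=cv2.inRange(hsv,(22,50,80),(36,255,255)); n,l,s,c=cv2.connectedComponentsWithStats(g)
i=1+np.argmax(s[1:,4]); v,u=np.nonzero(l==i)
W=toplane(p,C,np.stack([u,v],-1),.004)[:,:2]*1000
c=W.mean(0); e,V=np.linalg.eigh(np.cov((W-c).T)); print('moments',c.round(1),np.degrees(np.arctan2(V[1,1],V[0,1]))%180)
E
```

```text
clock: 33.55
position: [0.4127, 0.0938, 0.1312]
orientation: [[-0.491, 0.871, -0.004], [0.871, 0.491, 0.001], [0.003, -0.003, -1.0]]
ft_force: [0.4, 0.9, 0.3]
width: 0.0545
clock: 34.47
position: [0.4153, 0.0909, 0.132]
orientation: [[0.42, 0.907, -0.002], [0.907, -0.42, -0.0], [-0.001, -0.001, -1.0]]
ft_force: [-0.1, 0.1, -0.5]
width: 0.0552
(array([255.,  77.]), [211, 9, 90, 138, 10285], (array([451.3, 175.1]), array([112.,  77.]), 64.9))
(array([336., 210.]), [304, 196, 60, 50, 966], (array([475.7,  24.4]), array([79.2, 30.3]), -57.7))
mean [0.4155 0.091  0.1323] yaw -24.91 go [91.4 -2.7 72.3] F [-0.2 -0.2  0.1] w 55.0
[  3. -12. -20.  83.   0. 118.]
moments [452.7 178.1] 65.21043777008025
```

View pics/w20.png

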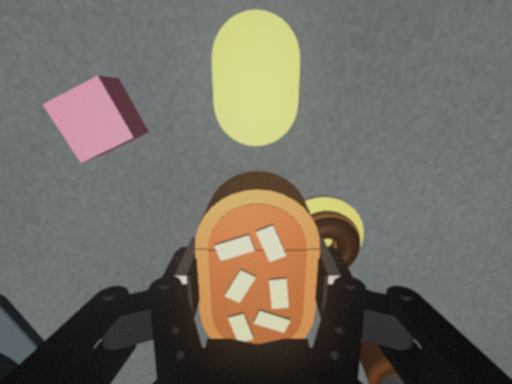

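```bash
python3 -m creep '[{"angular":[0,0,0],"travel":[22,-1,0],"fingers":42},{"angular":[0,0,0],"travel":[28,-1,0],"fingers":42},{"angular":[0,0,0],"travel":[25,-0.7,0],"fingers":42},{"angular":[0,0,0],"travel":[16,0,20],"fingers":42},{"angular":[0,0,0],"travel":[0,0,33],"fingers":42},{"angular":[0,0,0],"travel":[0,0,30],"fingers":42},{"angular":[0,0,0],"travel":[0,0,18],"fingers":42},{"angular":[0,0,0],"travel":[0,0,8],"fingers":42},{"angular":[0,0,0],"travel":[0,0,0],"fingers":42},{"angular":[0,0,0],"travel":[0,0,0],"fingers":42},{"angular":[0,0,0],"travel":[0,0,0],"fingers":42},{"angular":[0,0,0],"travel":[0,0,0],"fingers":42}]'
python3 - <<'E'
from h import *
o=meancheck(451.3,175.1,8.3,3)
E
```

```text
clock: 35.62
position: [0.4538, 0.1749, 0.026]
orientation: [[0.423, 0.906, 0.004], [0.906, -0.423, 0.001], [0.003, 0.003, -1.0]]
ft_force: [-0.2, -0.7, -1.1]
width: 0.0553
mean [0.4536 0.1749 0.0258] yaw -25.0 go [-0.8 -2.2 17.5] F [-0.5 -0.2 -1. ] w 55.3
```

```bash
python3 -m creep '[{"angular":[0,0,0],"travel":[0,-0.7,7],"fingers":42},{"angular":[0,0,0],"travel":[0,0,5],"fingers":42},{"angular":[0,0,0],"travel":[0,0,2],"fingers":42},{"angular":[0,0,0],"travel":[0,0,0],"fingers":42},{"angular":[0,0,0],"travel":[0,0,0],"fingers":42},{"angular":[0,0,0],"travel":[0,0,0],"fingers":42},{"angular":[0,0,0],"travel":[0,0,0],"fingers":42}]'
python3 - <<'E'
from h import *
o=meancheck(451.3,175.1,8.3,3)
E
```

```text
clock: 36.35
position: [0.4514, 0.1749, 0.0099]
orientation: [[0.423, 0.906, 0.0], [0.906, -0.423, 0.0], [0.0, 0.0, -1.0]]
ft_force: [0.6, -0.7, -1.6]
width: 0.0552
mean [0.4515 0.1749 0.01  ] yaw -25.0 go [ 0.1 -0.2  1.7] F [ 0.1 -0.  -1.4] w 55.0
```

```bash
python3 -m creep '[{"angular":[0,0,0],"travel":[0.4,0,1],"fingers":42},{"angular":[0,0,0],"travel":[0,0,1],"fingers":42},{"angular":[0,0,0],"travel":[0,0,0],"fingers":42},{"angular":[0,0,0],"travel":[0,0,0],"fingers":42},{"angular":[0,0,0],"travel":[0,0,0],"fingers":65},{"angular":[0,0,0],"travel":[0,0,0],"fingers":85},{"angular":[0,0,0],"travel":[0,0,0],"fingers":85},{"angular":[0,0,0],"travel":[0,0,-10],"fingers":85},{"angular":[0,0,0],"travel":[0,0,-25],"fingers":85},{"angular":[0,0,0],"travel":[0,0,-35],"fingers":85},{"angular":[0,0,0],"travel":[0,0,-35],"fingers":85},{"angular":[0,0,0],"travel":[-20,0,-25],"fingers":85},{"angular":[0,0,0],"travel":[-30,0,-10],"fingers":85},{"angular":[0,0,0],"travel":[-30,0,0],"fingers":85},{"angular":[0,0,0],"travel":[0,0,0],"fingers":85},{"angular":[0,0,0],"travel":[0,0,0],"fingers":85},{"angular":[0,0,0],"travel":[0,0,0],"fingers":85}]'
python3 - <<'E'
from h import *
o,p,C,P=look('w21')
for b in gold(p,C): print(b)
for b in blobs(p,P): print(b)
E
```

```text
clock: 37.92
position: [0.418, 0.1029, 0.1483]
orientation: [[0.423, 0.906, 0.001], [0.906, -0.423, 0.001], [0.001, 0.001, -1.0]]
ft_force: [0.1, 0.3, -0.0]
width: 0.0849
(array([261.,  83.]), [217, 30, 83, 126, 2386], (array([451.4, 175.4]), array([111.7,  76.9]), 65.0))
(array([312., 226.]), [279, 201, 81, 72, 1776], (array([448.9,  17.5]), array([88.4, 75.8]), 8.7))
(array([256.,  96.]), 'top', (array([449. , 174.1]), array([91.7, 56.1]), 65.1), 'all', (array([449. , 174.1]), array([91.7, 56.1]), 65.1), 'zt', np.float64(0.038))
(array([108., 130.]), 'top', (array([316.4, 204.5]), array([53.5, 52.3]), -0.9), 'all', (array([316.4, 204.5]), array([53.5, 52.3]), -0.9), 'zt', np.float64(0.0365))
(array([321., 244.]), 'top', (array([449.7,  13.4]), array([62.2, 57.3]), 34.7), 'all', (array([449. ,  14.1]), array([66.4, 59.2]), 34.7), 'zt', np.float64(0.0327))
```

View pics/w21.png

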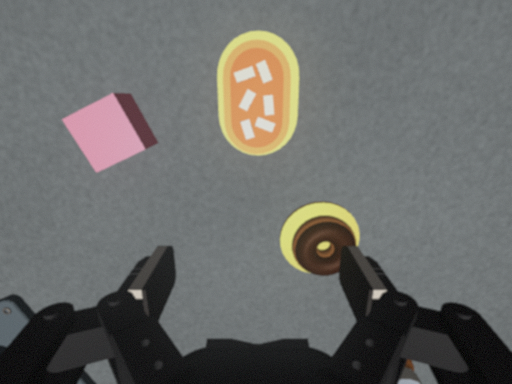

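```bash
python3 -m creep '[{"angular":[0,0,0],"travel":[-28,3,-10],"fingers":85},{"angular":[0,0,0],"travel":[-36,4,-10],"fingers":85},{"angular":[0,0,0],"travel":[-36,4,-10],"fingers":85},{"angular":[0,0,0],"travel":[-36,4,-10],"fingers":85},{"angular":[0,0,0],"travel":[-36,4,-5],"fingers":85},{"angular":[0,0,0],"travel":[-36,4,0],"fingers":85},{"angular":[0,0,0],"travel":[-25,3,0],"fingers":85},{"angular":[0,0,0],"travel":[0,0,0],"fingers":85},{"angular":[0,0,0],"travel":[0,0,0],"fingers":85},{"angular":[0,0,0],"travel":[0,0,0],"fingers":85}]'
cat > chk.py <<'E'
from h import *
import sys
A=dict(long=(605.7,348),square=(458,-341),oval=(451.5,175),round=(450.3,9.8))
def fit(p,C,tag):
    P=cloud(p,C); ok=p['z_map']>0
    hsv=cv2.cvtColor(p['pixels'],cv2.COLOR_BGR2HSV); g=cv2.inRange(hsv,(22,60,80),(36,255,255))
    v,u=np.mgrid[0:384,0:512]; W=toplane(p,C,np.stack([u,v],-1),.004)*1000
    for k,c in A.items():
        R=90 if k in('long','oval') else 62
        m=(g>0)&(np.hypot(W[...,0]-c[0],W[...,1]-c[1])<R)
        b=rect(W[m]/1000) if m.sum()>50 else None
        q=ok&(P[...,2]>.024)&(P[...,2]<.06)&(np.hypot(P[...,0]*1000-c[0],P[...,1]*1000-c[1])<R)
        t=rect(P[q]) if q.sum()>50 else None
        print(tag,k,'board',b,'pastry',t, np.percentile(P[q][:,2],[10,50,90]).round(3) if t else '')
if __name__=='__main__':
    for n in ['top','scene']:
        p=bot.read_camera(n); save(p,n+sys.argv[1]); fit(p,cam_pose(p),n)
E
python3 chk.py A
python3 - <<'E'
import cv2; im=cv2.imread('pics/topA.png')[100:300,100:480]; cv2.imwrite('pics/topA2.png',cv2.resize(im,None,fx=2,fy=2,interpolation=2))
E
```

```text
clock: 38.8
position: [0.3431, -0.1187, 0.1926]
orientation: [[0.422, 0.907, -0.0], [0.907, -0.422, 0.001], [0.001, -0.001, -1.0]]
ft_force: [0.4, -0.1, -0.2]
width: 0.0849
top long board (array([607. , 345.9]), array([147.8,  61.4]), 24.1) pastry (array([606.9, 347.8]), array([125.6,  40.5]), 24.3) [0.032 0.037 0.041]
top square board None pastry None 
top oval board (array([453.2, 173.4]), array([111.8,  77.2]), 65.0) pastry (array([450.5, 173.1]), array([91.9, 56.2]), 65.4) [0.033 0.036 0.04 ]
top round board (array([450.9,   8.1]), array([85.6, 85. ]), 0.1) pastry (array([452.6,   8.7]), array([63.9, 61.9]), 63.0) [0.026 0.031 0.034]
scene long board (array([607.3, 346.1]), array([147.2,  65.4]), 24.2) pastry (array([610.9, 344.9]), array([125. ,  44.1]), 24.9) [0.028 0.036 0.041]
scene square board (array([ 461.2, -343.9]), array([74. , 72.6]), 54.0) pastry (array([ 460.9, -342.4]), array([57.6, 53.5]), -37.2) [0.033 0.039 0.042]
scene oval board (array([451.4, 172.9]), array([112. ,  86.3]), 70.7) pastry (array([453.7, 170.3]), array([90.7, 62.8]), 62.8) [0.03  0.035 0.039]
scene round board (array([454.1,   3.6]), array([85.8, 76.6]), 48.6) pastry (array([457.4,   4.7]), array([62. , 59.8]), -38.6) [0.026 0.031 0.034]
```

View pics/topA2.png

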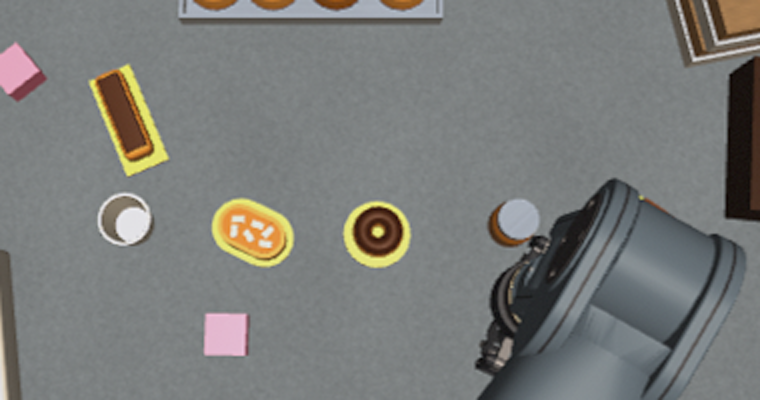

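The tart looks about 2–3 mm off centre in both the wrist and top views, so I'll turn the wrist half round to check from the opposite side and mend it.

```bash
python3 -m creep '[{"angular":[0,0,-0.1208],"travel":[0,0,0],"fingers":85},{"angular":[0,0,-0.1208],"travel":[0,0,0],"fingers":85},{"angular":[0,0,-0.1208],"travel":[0,0,0],"fingers":85},{"angular":[0,0,-0.1208],"travel":[0,0,0],"fingers":85},{"angular":[0,0,-0.1208],"travel":[0,0,0],"fingers":85},{"angular":[0,0,-0.1208],"travel":[0,0,0],"fingers":85},{"angular":[0,0,-0.1208],"travel":[0,0,0],"fingers":85},{"angular":[0,0,-0.1208],"travel":[0,0,0],"fingers":85},{"angular":[0,0,-0.1208],"travel":[0,0,0],"fingers":85},{"angular":[0,0,-0.1208],"travel":[0,0,0],"fingers":85},{"angular":[0,0,-0.1208],"travel":[0,0,0],"fingers":85},{"angular":[0,0,-0.1208],"travel":[0,0,0],"fingers":85},{"angular":[0,0,-0.1208],"travel":[0,0,0],"fingers":85},{"angular":[0,0,-0.1208],"travel":[0,0,0],"fingers":85},{"angular":[0,0,-0.1208],"travel":[0,0,0],"fingers":85},{"angular":[0,0,-0.1208],"travel":[0,0,0],"fingers":85}]'
python3 -m creep '[{"angular":[0,0,-0.1208],"travel":[0,0,0],"fingers":85},{"angular":[0,0,-0.1208],"travel":[0,0,0],"fingers":85},{"angular":[0,0,-0.1208],"travel":[0,0,0],"fingers":85},{"angular":[0,0,-0.1208],"travel":[0,0,0],"fingers":85},{"angular":[0,0,-0.1208],"travel":[0,0,0],"fingers":85},{"angular":[0,0,-0.1208],"travel":[0,0,0],"fingers":85},{"angular":[0,0,-0.1208],"travel":[0,0,0],"fingers":85},{"angular":[0,0,-0.1208],"travel":[0,0,0],"fingers":85},{"angular":[0,0,-0.1208],"travel":[0,0,0],"fingers":85},{"angular":[0,0,-0.1208],"travel":[0,0,0],"fingers":85},{"angular":[0,0,0],"travel":[0,0,0],"fingers":85},{"angular":[0,0,0],"travel":[0,0,0],"fingers":85}]'
python3 - <<'E'
from h import *
o=meancheck(476,229,150,2);print(o['joint_positions'].round())
E
```

```text
clock: 40.23
position: [0.3432, -0.1181, 0.1927]
orientation: [[-0.998, 0.065, -0.0], [0.065, 0.998, 0.0], [0.0, 0.0, -1.0]]
ft_force: [-0.2, 0.3, 1.0]
width: 0.0853
clock: 41.23
position: [0.3431, -0.1185, 0.1927]
orientation: [[-0.424, -0.906, -0.0], [-0.906, 0.424, 0.0], [-0.0, 0.0, -1.0]]
ft_force: [-0.0, -0.8, -0.1]
width: 0.0852
mean [ 0.343  -0.1185  0.1927] yaw 154.9 go [-371.1   27.    42.8] F [-0.3  0.4 -0.1] w 85.0
[-30. -22. -20.  92.   0. -95.]
```

```bash
python3 -m creep '[{"angular":[0,0,0],"travel":[-27,2,0],"fingers":85},{"angular":[0,0,0],"travel":[-38,3,0],"fingers":85},{"angular":[0,0,0],"travel":[-39,3,5],"fingers":85},{"angular":[0,0,0],"travel":[-39,3,5],"fingers":85},{"angular":[0,0,0],"travel":[-39,3,5],"fingers":85},{"angular":[0,0,0],"travel":[-39,3,5],"fingers":85},{"angular":[0,0,0],"travel":[-39,3,5],"fingers":85},{"angular":[0,0,0],"travel":[-39,3,5],"fingers":85},{"angular":[0,0,0],"travel":[-36,2,5],"fingers":85},{"angular":[0,0,0],"travel":[-25,2,5],"fingers":85},{"angular":[0,0,0],"travel":[-11,0,2],"fingers":85},{"angular":[0,0,0],"travel":[0,0,0],"fingers":85},{"angular":[0,0,0],"travel":[0,0,0],"fingers":85},{"angular":[0,0,0],"travel":[0,0,0],"fingers":85},{"angular":[0,0,0],"travel":[0,0,0],"fingers":85}]'
python3 - <<'E'
from h import *
import chk
o,p,C,P=look('w22')
chk.fit(p,C,'wrist')
p['z_map'].dump('z.npy') if False else None
for b in gold(p,C): print(b)
E
```

```text
clock: 42.58
position: [0.4753, 0.2269, 0.1514]
orientation: [[-0.425, -0.905, 0.001], [-0.905, 0.425, -0.0], [0.0, -0.001, -1.0]]
ft_force: [-0.2, -0.1, -0.0]
width: 0.0851
wrist long board (array([598.3, 344.2]), array([133.5,  61.5]), 23.6) pastry (array([596.4, 342.6]), array([103.5,  39.4]), 22.9) [0.03  0.038 0.039]
wrist square board None pastry None 
wrist oval board (array([451.4, 175.5]), array([111.3,  76.6]), 64.9) pastry (array([449.6, 173. ]), array([91.3, 56.3]), 64.9) [0.035 0.036 0.038]
wrist round board None pastry None 
(array([252., 113.]), [216, 59, 80, 118, 2128], (array([451.5, 175.4]), array([111.3,  77.1]), 64.9))
(array([208., 286.]), [158, 253, 102, 77, 1831], (array([598.3, 344.2]), array([133.5,  61.6]), 23.6))
```

View pics/w22.png

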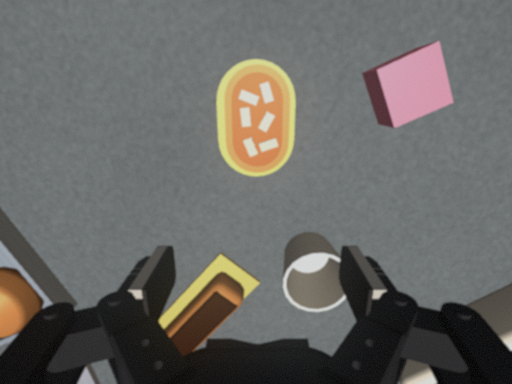

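```bash
python3 - <<'E'
from h import *
o=meancheck(449.4,173.4,40,2)
E
```

```text
mean [0.4754 0.227  0.1514] yaw 154.84 go [ 59.6   0.8 111.4] F [ 0.6 -0.6 -0.1] w 85.1
```

```bash
python3 -m creep '[{"angular":[0,0,0],"travel":[18,0.4,0],"fingers":85},{"angular":[0,0,0],"travel":[24,0.4,10],"fingers":85},{"angular":[0,0,0],"travel":[17,0,25],"fingers":85},{"angular":[0,0,0],"travel":[0,0,33],"fingers":85},{"angular":[0,0,0],"travel":[0,0,33],"fingers":85},{"angular":[0,0,0],"travel":[0,0,25],"fingers":85},{"angular":[0,0,0],"travel":[0,0,12],"fingers":85},{"angular":[0,0,0],"travel":[0,0,0],"fingers":85},{"angular":[0,0,0],"travel":[0,0,0],"fingers":85},{"angular":[0,0,0],"travel":[0,0,0],"fingers":85},{"angular":[0,0,0],"travel":[0,0,0],"fingers":85}]'
python3 - <<'E'
from h import *
o=meancheck(449.4,173.4,8.5,3)
E
```

```text
clock: 43.65
position: [0.4514, 0.1753, 0.0149]
orientation: [[-0.424, -0.906, 0.004], [-0.906, 0.424, 0.001], [-0.002, -0.003, -1.0]]
ft_force: [-0.1, -0.4, -0.2]
width: 0.0848
mean [0.4513 0.1753 0.0148] yaw 154.95 go [2.6 0.9 6.3] F [ 0.1 -0.3  0.6] w 84.9
```

```bash
python3 -m creep '[{"angular":[0,0,0],"travel":[1.5,0.5,4],"fingers":85},{"angular":[0,0,0],"travel":[0,0,0],"fingers":85},{"angular":[0,0,0],"travel":[0,0,0],"fingers":85},{"angular":[0,0,0],"travel":[0,0,0],"fingers":85},{"angular":[0,0,0],"travel":[0,0,0],"fingers":85}]'
python3 - <<'E'
from h import *
o=meancheck(449.4,173.4,8.5,3)
E
```

```text
clock: 44.22
position: [0.4484, 0.1739, 0.0087]
orientation: [[-0.423, -0.906, -0.0], [-0.906, 0.423, -0.0], [0.0, 0.0, -1.0]]
ft_force: [0.1, -0.5, -0.0]
width: 0.0851
mean [0.4485 0.1739 0.0088] yaw 154.96 go [ 0.  -1.   0.3] F [-0.1 -0.  -0.7] w 84.9
```

Now I close on the tart and lift it slightly.

```bash
python3 -m creep '[{"angular":[0,0,0],"travel":[0,-0.5,0],"fingers":70},{"angular":[0,0,0],"travel":[0,0,0],"fingers":55},{"angular":[0,0,0],"travel":[0,0,0],"fingers":42},{"angular":[0,0,0],"travel":[0,0,0],"fingers":42},{"angular":[0,0,0],"travel":[0,0,0],"fingers":42},{"angular":[0,0,0],"travel":[0,0,0],"fingers":42},{"angular":[0,0,0],"travel":[0,0,0],"fingers":42}]'
python3 - <<'E'
from h import *
o=meancheck(449.4,173.4,8.5,3)
E
python3 -m creep '[{"angular":[0,0,0],"travel":[0,0,-5],"fingers":42},{"angular":[0,0,0],"travel":[-2.6,-1.3,0],"fingers":42},{"angular":[0,0,0],"travel":[0,0,0],"fingers":42},{"angular":[0,0,0],"travel":[0,0,0],"fingers":42},{"angular":[0,0,0],"travel":[0,0,0],"fingers":42},{"angular":[0,0,0],"travel":[0,0,0],"fingers":42}]'
python3 - <<'E'
from h import *
o=meancheck(451.4,175.4,8.5,3)
E
```

```text
clock: 44.95
position: [0.4495, 0.1738, 0.0093]
orientation: [[-0.423, -0.906, 0.001], [-0.906, 0.423, 0.0], [-0.001, -0.001, -1.0]]
ft_force: [0.2, -0.5, 2.4]
width: 0.055
mean [0.4495 0.1738 0.0093] yaw 154.95 go [ 0.4 -0.1  0.8] F [ 1.  -0.3  1.8] w 55.0
clock: 45.6
position: [0.4508, 0.1754, 0.0133]
orientation: [[-0.423, -0.906, -0.001], [-0.906, 0.423, -0.0], [0.001, 0.001, -1.0]]
ft_force: [0.1, -0.2, -0.3]
width: 0.0546
mean [0.4509 0.1754 0.0134] yaw 154.96 go [-0.2 -0.5  4.9] F [-0.2  0.5 -2.4] w 54.7
```

```bash
python3 -m creep '[{"angular":[0,0,0],"travel":[-0.5,-0.5,1.5],"fingers":42},{"angular":[0,0,0],"travel":[0,0,1.5],"fingers":42},{"angular":[0,0,0],"travel":[0,0,1],"fingers":42},{"angular":[0,0,0],"travel":[0,0,0],"fingers":42},{"angular":[0,0,0],"travel":[0,0,0],"fingers":42},{"angular":[0,0,0],"travel":[0,0,0],"fingers":42}]'
python3 - <<'E'
from h import *
o=meancheck(451.4,175.4,8.5,3)
E
```

```text
clock: 46.25
position: [0.4519, 0.1757, 0.0098]
orientation: [[-0.423, -0.906, -0.0], [-0.906, 0.423, 0.0], [0.0, 0.0, -1.0]]
ft_force: [0.6, -0.2, -1.1]
width: 0.0548
mean [0.4519 0.1757 0.0098] yaw 154.96 go [0.5 0.4 1.3] F [ 0.2  0.1 -0.7] w 55.0
```

```bash
python3 -m creep '[{"angular":[0,0,0],"travel":[0,0.3,0.7],"fingers":42},{"angular":[0,0,0],"travel":[0,0,0],"fingers":42},{"angular":[0,0,0],"travel":[0,0,0],"fingers":42},{"angular":[0,0,0],"travel":[0,0,0],"fingers":65},{"angular":[0,0,0],"travel":[0,0,0],"fingers":85},{"angular":[0,0,0],"travel":[0,0,0],"fingers":85},{"angular":[0,0,0],"travel":[0,0,-10],"fingers":85},{"angular":[0,0,0],"travel":[0,0,-25],"fingers":85},{"angular":[0,0,0],"travel":[0,0,-35],"fingers":85},{"angular":[0,0,0],"travel":[0,0,-35],"fingers":85},{"angular":[0,0,0],"travel":[-20,0,-25],"fingers":85},{"angular":[0,0,0],"travel":[-20,0,-10],"fingers":85},{"angular":[0,0,0],"travel":[-20,0,0],"fingers":85},{"angular":[0,0,0],"travel":[0,0,0],"fingers":85},{"angular":[0,0,0],"travel":[0,0,0],"fingers":85},{"angular":[0,0,0],"travel":[0,0,0],"fingers":85}]'
python3 - <<'E'
from h import *
import chk
for i in range(2):
    o,p,C,P=look('w23%d'%i)
    chk.fit(p,C,'wrist')
E
```

```text
clock: 47.73
position: [0.4765, 0.2298, 0.149]
orientation: [[-0.423, -0.906, -0.001], [-0.906, 0.423, -0.001], [0.001, 0.001, -1.0]]
ft_force: [0.8, 0.7, -0.1]
width: 0.0849
wrist long board (array([597.4, 344.1]), array([131.7,  61.6]), 23.6) pastry (array([595.6, 342.4]), array([102.4,  38.8]), 23.6) [0.03  0.038 0.039]
wrist square board None pastry None 
wrist oval board (array([451.5, 175.5]), array([111.6,  76.5]), 65.0) pastry (array([451., 176.]), array([91.4, 56.2]), 65.0) [0.035 0.036 0.038]
wrist round board None pastry None 
wrist long board (array([597.3, 344.1]), array([131.5,  61.2]), 23.9) pastry (array([595.3, 342. ]), array([100.9,  38.9]), 23.2) [0.03  0.038 0.039]
wrist square board None pastry None 
wrist oval board (array([451.4, 175.5]), array([110.7,  76.6]), 65.0) pastry (array([451.1, 176.2]), array([92.2, 56.1]), 64.9) [0.035 0.036 0.038]
wrist round board None pastry None
```

View pics/w231.png

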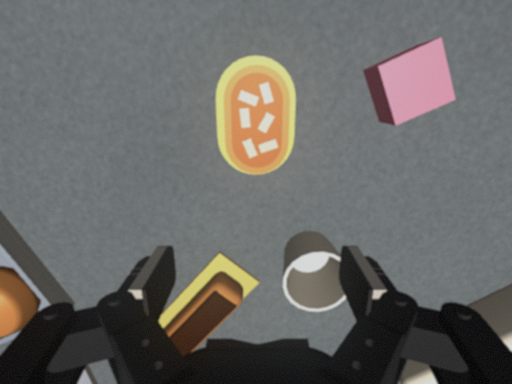

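```bash
python3 -m creep '[{"angular":[0,0,0],"travel":[-7,26,-8],"fingers":85},{"angular":[0,0,0],"travel":[-9,36,-8],"fingers":85},{"angular":[0,0,0],"travel":[-9,36,-8],"fingers":85},{"angular":[0,0,0],"travel":[-9,36,-8],"fingers":85},{"angular":[0,0,0],"travel":[-9,36,-8],"fingers":85},{"angular":[0,0,0],"travel":[-9,36,-8],"fingers":85},{"angular":[0,0,0],"travel":[-9,36,-8],"fingers":85},{"angular":[0,0,0],"travel":[-9,36,-8],"fingers":85},{"angular":[0,0,0],"travel":[-9,36,-8],"fingers":85},{"angular":[0,0,0],"travel":[-9,36,-8],"fingers":85},{"angular":[0,0,0],"travel":[-9,36,0],"fingers":85},{"angular":[0,0,0],"travel":[-7,26,0],"fingers":85},{"angular":[0,0,0],"travel":[0,0,0],"fingers":85},{"angular":[0,0,0],"travel":[0,0,0],"fingers":85}]'
python3 chk.py B
python3 - <<'E'
import cv2; im=cv2.imread('pics/topB.png')[100:300,100:480]; cv2.imwrite('pics/topB2.png',cv2.resize(im,None,fx=2,fy=2,interpolation=2))
from h import *
p=bot.read_camera('top'); P=cloud(p,cam_pose(p)); ok=p['z_map']>0
for n,c in dict(cup=(461.6,332.6),jar=(460.8,-163.2)).items():
    q=ok&(P[...,2]>.02)&(P[...,2]<.09)&(np.hypot(P[...,0]*1000-c[0],P[...,1]*1000-c[1])<60); print(n,rect(P[q]))
E
```

```text
clock: 49.0
position: [0.1469, 0.4985, 0.2286]
orientation: [[-0.421, -0.907, -0.0], [-0.907, 0.421, -0.001], [0.001, -0.001, -1.0]]
ft_force: [1.0, -0.3, -0.5]
width: 0.0851
top long board (array([607. , 345.9]), array([147.8,  61.4]), 24.1) pastry (array([606. , 347.5]), array([124.4,  40.6]), 23.7) [0.031 0.037 0.041]
top square board (array([ 459.6, -342.4]), array([73.9, 73.9]), -36.0) pastry (array([ 459.1, -341.2]), array([53.8, 53.4]), 54.0) [0.035 0.039 0.042]
top oval board (array([453.1, 173.4]), array([111.8,  77.2]), 65.3) pastry (array([451.8, 175.3]), array([90.8, 55.7]), 64.9) [0.033 0.036 0.039]
top round board (array([450.9,   8.1]), array([85.6, 85. ]), 0.1) pastry (array([451.9,   8. ]), array([63.4, 62.5]), -46.9) [0.026 0.031 0.034]
scene long board (array([607.3, 346.1]), array([147.2,  65.4]), 24.2) pastry (array([610.6, 344.8]), array([123.6,  42.8]), 23.3) [0.028 0.036 0.041]
scene square board (array([ 461.2, -343.9]), array([74. , 72.6]), 54.0) pastry (array([ 462.3, -344.1]), array([54.7, 53. ]), -36.2) [0.031 0.039 0.042]
scene oval board (array([451.9, 173. ]), array([112.3,  84. ]), 68.8) pastry (array([455.2, 173. ]), array([88.6, 63.1]), 55.6) [0.03  0.036 0.039]
scene round board (array([454.1,   3.6]), array([85.8, 76.6]), 48.6) pastry (array([456.4,   5.6]), array([59.9, 58.5]), 51.7) [0.026 0.03  0.035]
cup (array([461.4, 333. ]), array([65.2, 65.2]), -87.2)
jar (array([ 461. , -162.9]), array([53.1, 52.5]), -5.3)
```

View pics/topB2.png

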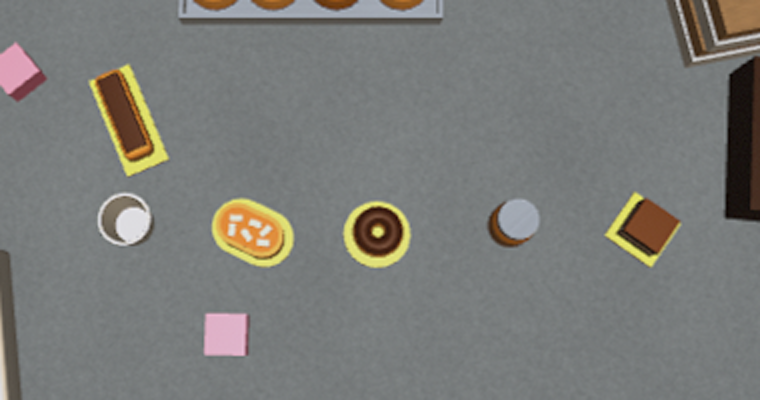

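All four pastries sit centred on their boards within the measuring error, and the cup and jar are where they started, so I hand in.

```bash
python3 -c "
from rig import bot
print(bot.close_job())"
```

```text
the job is handed in; nothing more can be done
None
```

All four pastries are on their boards, placed in the order asked: doughnut, slice, eclair, tart. The job was handed in at about 49 s.

**Tart mended:** it first landed about 2–3 mm off centre, so I gripped it again and shifted it. In the last checks it was still about 1 mm off.

**Wrist camera:** the doughnut, slice and eclair were within about 0.5 mm of their board centres. The slice, eclair and tart were within about 0.3° of their boards' directions.

**Top camera:** it showed offsets of 1–2.3 mm for all four. I put most of that down to the camera's own bias, since three of the four lean the same way. The cup and jar read within 0.5 mm of where they started.

**Scene camera:** it disagreed more, up to about 3.5 mm, and read the tart about 13° turned. It looks from a low angle that shows the sides of the pastries, so I did not rely on it.

The pink look-alikes were not touched. The largest force read on the tool was about 5.5 N.

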